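Load an empty reel on the bench winder

TASK

Fit the wider of the two empty reels to the bench winder: lift it off its hook on the rack, slide it onto the winder's spindle until it is fully home against the driving flange, and let go of it. Then swing the keeper arm down all the way, so that its fork sits over the neck of the spindle in front of the reel and locks it on. Leave the narrow reel on its hook and the other things on the bench where they lie.

Things in the scene. Friction and masses are not known exactly. Their poses are not given: they have to be found in the camera images.
- reel_rack: Fixed wooden rack with a foot and an upright back panel 203 mm high (face at x = +65 mm), and two rod hooks at y = +62 and -62 mm. Origin on the bench under it; x axis level, from the hook tips towards the panel; z up. Each hook: a level rod 8 mm thick, centre line 185 mm high, from the panel to x = -56 mm, then turned up; the tip ends at x = -70 mm and 199 mm height.
- reel_wide_center (a point): Centre of the wide reel: 48 mm over its two plywood flanges (104 mm across, 5 mm thick), core 46 mm, straight bore 32 mm; about 0.16 kg. x axis = bore axis; alike both ways round, may be turned about it. It hangs by its bore on either hook, its centre 12 mm below the rod's centre line, 45 mm or more of room between it and the panel; raised 10 to 24 mm (best 17) it passes the upturned tip.
- reel_narrow_center (a point): Centre of the narrow reel: same make, same 104 mm flanges and 32 mm bore, but only 30 mm wide over the flanges. It hangs on the other hook and stays there.
- winder: Fixed bench winder: base plate, grey motor housing at the back (150 mm high, its front 46 mm behind the driving flange's face) and a level spindle sticking out to the front. Origin on the bench; x axis level, along the spindle from its nose towards the housing; y to the left; z up.
- spindle_seat (a point): Centre of the driving flange's front face (disc 54 mm across), on the spindle's axis, 130 mm high; x axis as the winder's. Towards -x the spindle is 28 mm thick for 47 mm, then a 16 mm neck, then a 25 mm nose tapering to 10 mm at its end, 80 mm from here. The wide reel is home when it touches this face: its centre then lies 24 mm in front of this point, 2 mm below the axis when let go.
- keeper_pivot (a point): Pivot of the keeper arm on its post (22 mm wide), at the spindle axis's height, 88 mm to the winder's +y side of it and 54.5 mm in front of the driving flange's face. The arm, a 5 mm steel plate with a fork at its end, swings about a line parallel to the winder's x axis.
- keeper_grip (a point): Middle of the keeper arm's handle: a black round grip 14 mm thick, 42 mm long, level and parallel to the winder's x axis, sticking out to the front from the fork, 92 mm from the pivot line. With the arm shut it lies straight above the spindle's axis, 26 mm higher, 85.5 mm in front of the driving flange's face.
- keeper (a joint): Angle of the keeper arm: 0 = shut (arm level, fork over the spindle's neck), grows as it is raised; starts at 1.25 to 1.6 (about upright), stop at 1.75. Light friction holds it up; below about 0.7 it drops shut by its own weight. Shut, it leaves 4 mm in front of a wide reel that is fully home; it cannot shut if the reel sticks out farther.
- bone_folder: Flat bone folder, 142x25x4 mm, lying near the front edge of the bench: leave it. Origin: centre of its underside.
- wax_cake: Round cake of beeswax, 45 mm across, 14 mm high, near the front edge of the bench: leave it. Origin: centre of its underside.
- measuring_tape: Rolled measuring tape, 53 mm across, 16 mm high, near the front edge of the bench: leave it. Origin: centre of its underside.

How it is judged:
By the outcome, as a careful person would: the job done as asked, in the order asked, and still so for the second after the job is handed in, with the robot touching nothing.
It also fails if it takes over 58 s, if anything falls off the work surface, if the arm or the gripper's body presses on something with over 40 N, if the wrist force passes 120 N, or if a joint passes its speed limit or range.

ROBOT

A 6-joint arm with a two-finger parallel gripper is mounted at the origin on a cart in front of the work surface, level with it; the furniture and walls round the work are solid. World frame = base frame: x ahead of the robot, y to its left, z up, the work surface at z = 0. Lengths are in m, angles in degrees, forces in N, time in s.
With the tool pointing down it reaches from about 0.35 to 0.95 m from the base axis. Payload 17.4 kg.
Tool frame: the origin (TCP) lies midway between the tips of the shut fingers; the grasp point (between the pads) lies 19 mm behind it; z points along the fingers, y is the direction in which the jaws open and shut (so a half turn about z gives the same grasp; the last joint's range is limited). The gripper opens to 93 mm and grips with 3 to 60 N. Pads are 15 mm wide; open, the fingers measure 128 mm over their backs; the gripper's body (75 mm by 188 mm) begins 65 mm behind the grasp point.
Start: joints at [69.97, 6.646, 82.598, -0, 90.757, -2.166], TCP at [0.207, 0.642, 0.219] pointing down, gripper open.
Joint ranges: [-162.19, 162.19], [-47.58, 125.68], [4.15, 143.07], [-65.23, 245.23], [0.69, 171.88], [-170.13, 170.13]. Speed limits (degrees/s): [108.29, 108.29, 127.2, 180, 180, 180].

INTERFACE

Orientations are given as a 3x3 rotation matrix whose columns are the frame's x, y, z axes.
In Python, from plant import * gives the robot as it stands.
- The arm moves only by the tool arm_command, never from a script. Its argument "motion" is a list of rows, each a list of 7 numbers: the shift along the tool's x, y, z in mm, then the turn, a rotation vector about the tool's x, y, z in degrees, then the finger opening in mm, from 0 to 93. A call has 1 to 20 rows; each row shifts and turns the commanded pose from where the row before left it, along the tool's axes as they then stand; what a row does not reach is not made up. A row lasts 1/8 s, in which the tool goes at most 62.5 mm and 10.7 degrees, less where a joint would pass 70% of its speed; a pose out of reach is approached as far as the arm can. A call is refused whole if a number of a shift passes 62.5 or a number of a turn 10.7, either way. A call with a gripper value outside its range is refused whole. The fingers move at their own pace and stop on an object; "squeeze" is the grip in N (left out, the last holds). Time passes only in rows, so rows that do not move let the fingers close. It gives the time, the measured TCP pose, the force and the opening at its end, in the units of the state.
- sense(): the state, without advancing time (a new reading comes with each control period).
- snapshot(name): name is "scene" or "top" or "wrist"; returns a dict with "frame" (420x560x3 uint8, red, green, blue), "vfov" (degrees; the focal length in pixels is half the picture's height over the tangent of half this angle, whatever the lens; pixels are square), "cx", "cy" (the principal point, pixels), "distortion" ([k1, k2, p1, p2, k3] as OpenCV has them; the pictures are not rectified), "R" (3x3) and "t" (3): a world point X has camera coordinates R X + t; the wrist camera has in their place "T_tool_cam" (4x4, takes a point from camera to tool coordinates, whose origin is the TCP and whose axes are the flange's). Camera axes: x right, y down, z forward; pixel columns grow to the right and rows downward; lengths in m; the calibration is good to about 2 mm. A picture is of the moment at which its call begins: read the wrist's pose just before it. There is no depth.
- sign_off(): hands the job in, once; it reports no verdict.
The state is a dict: "time": time; "q": joint angles; "qd": joint speeds; "joint_torque": joint torques, N m; "eef_pos": TCP position; "tool_rot": TCP orientation; "contact_force": force on the tool from outside, world axes, zero at the start; "torque": the same for the moment, N m; "finger_gap": finger opening in m.
Only numpy, scipy, OpenCV 4.12 (cv2) and the standard library are available. Lean on these libraries where they do the work, as an engineer would, in place of code of your own. Each camera call takes 0.05 s, during which the arm holds its last target.

## Working session

There is one attempt and no reset: what is moved stays moved. The work goes in short steps, Python scripts to look and compute and a tool call to move; the robot and the scene stay as the last step left them, time stands still between calls to the robot, and variables do not carry over. Pictures are saved under pics/ and viewed, and the job is handed in when it is done.

Besides the shell and the picture viewer there is one more tool, called after "Call:" by a JSON object that holds its "api" and its "payload". arm_command: Moves the arm, as the interface text tells. Its arguments: {"type":"object","properties":{"motion":{"type":"array"},"squeeze":{"type":"number"}},"required":["motion"]}

```bash
ls; mkdir -p pics
python3 - <<'E'
from plant import *
import cv2, numpy as np, json
s=sense(); print({k:np.round(v,4).tolist() for k,v in s.items()})
for n in ("scene","top","wrist"):
    d=snapshot(n); cv2.imwrite(f"pics/{n}0.png",d["frame"][:,:,::-1])
    np.save(f"pics/{n}0.npy",d,allow_pickle=True)
    print(n,{k:np.round(v,4).tolist() for k,v in d.items() if k!="frame"})
E
```

```text
pics
{'time': 0.0, 'q': [69.9686, 6.6723, 82.6357, -0.0007, 90.7575, -2.1648], 'qd': [0.0039, -0.1366, 0.0443, 0.0034, -0.0282, 0.029], 'joint_torque': [0.0027, -72.1259, -62.2616, 0.0783, 0.0235, -0.0001], 'eef_pos': [0.207, 0.6422, 0.2179], 'tool_rot': [[-0.9518, 0.3068, -0.0004], [0.3068, 0.9518, -0.0011], [0.0, -0.0011, -1.0]], 'contact_force': [0.1412, 0.2085, 0.2221], 'torque': [0.0066, 0.0319, -0.0293], 'finger_gap': 0.0932}
scene {'vfov': 52.2355, 'cx': 287.2434, 'cy': 204.0691, 'distortion': [-0.0121, 0.0, 0.0, 0.0, 0.0], 'R': [[0.7317, -0.6815, -0.0128], [-0.5475, -0.5765, -0.6065], [0.4059, 0.4508, -0.795]], 't': [-0.4995, 0.2247, 0.8261]}
top {'vfov': 54.4295, 'cx': 278.3972, 'cy': 204.0916, 'distortion': [-0.0441, 0.0, 0.0, 0.0, 0.0], 'R': [[-0.0141, -0.9993, -0.0343], [-0.9867, 0.0195, -0.1613], [0.1619, 0.0316, -0.9863]], 't': [-0.1692, 0.5209, 0.8892]}
wrist {'vfov': 71.0097, 'cx': 281.2225, 'cy': 210.4645, 'distortion': [-0.0593, 0.0, 0.0, 0.0, 0.0], 'T_tool_cam': [[-0.0, -0.9659, -0.2587, 0.072], [1.0, 0.0, -0.0002, -0.001], [0.0002, -0.2587, 0.9659, -0.1649], [0.0, 0.0, 0.0, 1.0]]}
```

View pics/scene0.png

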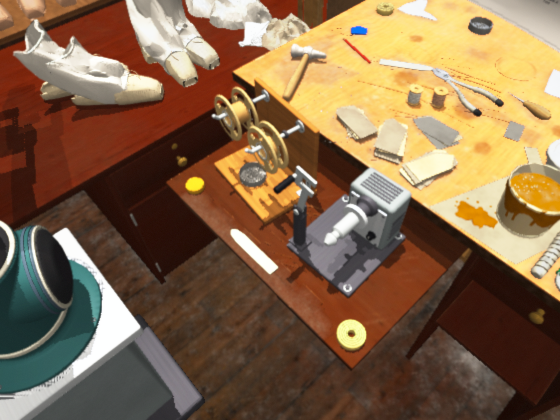

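View pics/top0.png

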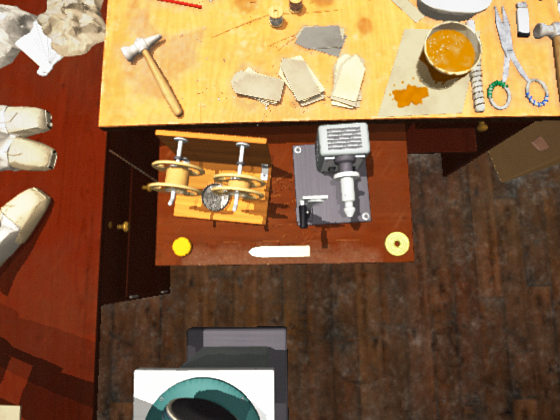

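View pics/wrist0.png

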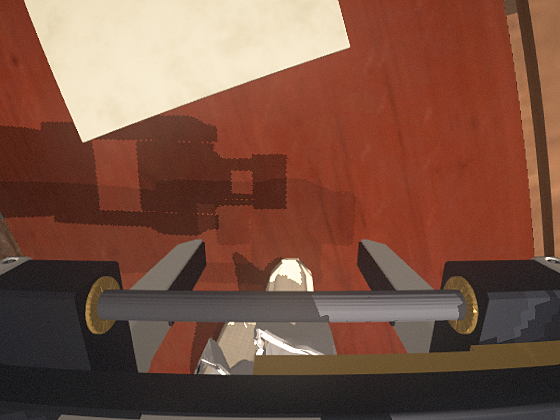

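Run:
```python
import cv2
a=cv2.imread("pics/scene0.png")[70:310,170:430]; cv2.imwrite("pics/sz.png",cv2.resize(a,None,fx=2.5,fy=2.5,interpolation=cv2.INTER_CUBIC)[:600,:800])
a=cv2.imread("pics/top0.png")[105:275,130:430]; cv2.imwrite("pics/tz.png",cv2.resize(a,None,fx=2.66,fy=2.66,interpolation=cv2.INTER_CUBIC)[:600,:800])
```

```text
(no output)
```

View pics/sz.png

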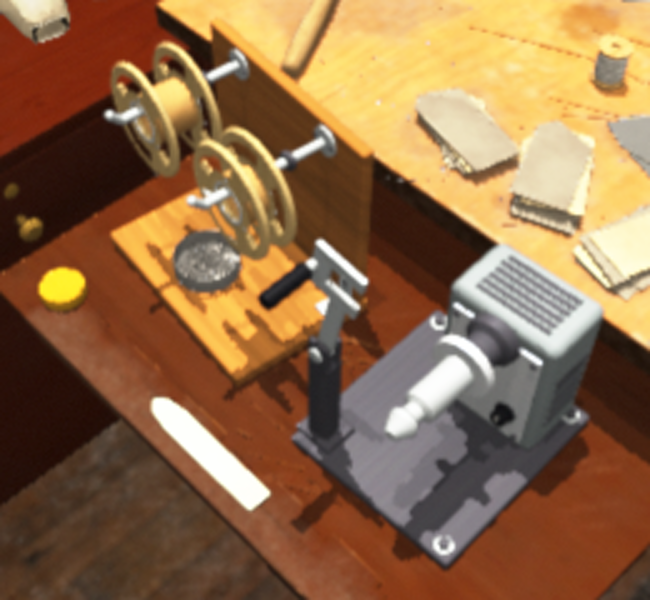

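View pics/tz.png

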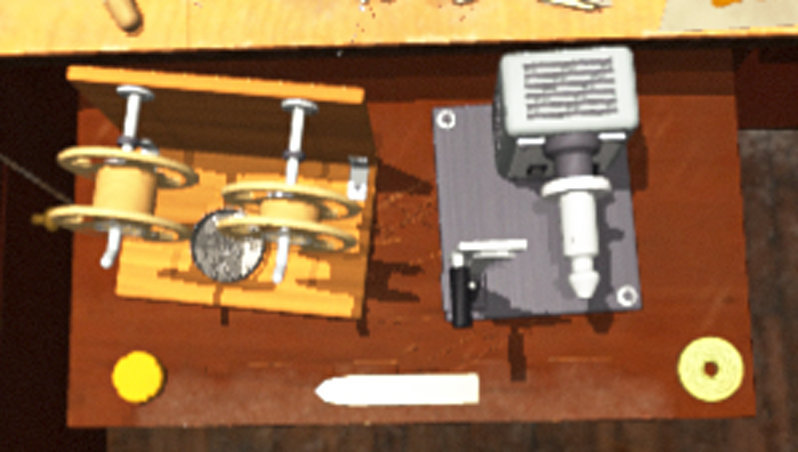

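```bash
cat > h.py <<'E'
import numpy as np, cv2
def K(d):
    f=d["frame"].shape[0]/2/np.tan(np.radians(d["vfov"]/2))
    return np.array([[f,0,d["cx"]],[0,f,d["cy"]],[0,0,1.]])
def pose(d,s=None):
    if "R" in d: return np.array(d["R"]),np.array(d["t"])
    T=np.array(d["T_tool_cam"]); Rw=s["tool_rot"]@T[:3,:3]; c=s["tool_rot"]@T[:3,3]+s["eef_pos"]
    return Rw.T,-Rw.T@c
def ray(d,uv,s=None):
    n=cv2.undistortPoints(np.array([[uv]],float),K(d),np.array(d["distortion"],float))[0,0]
    R,t=pose(d,s); v=R.T@np.array([n[0],n[1],1]); return -R.T@t, v/np.linalg.norm(v)
def tri(*rs):
    A=sum(np.eye(3)-np.outer(v,v) for c,v in rs); b=sum((np.eye(3)-np.outer(v,v))@c for c,v in rs)
    X=np.linalg.solve(A,b); e=[np.linalg.norm(np.cross(X-c,v)) for c,v in rs]; return X,e
def onz(r,z):
    c,v=r; return c+v*(z-c[2])/v[2]
def proj(d,X,s=None):
    R,t=pose(d,s); return cv2.projectPoints(np.array([X],float).reshape(-1,1,3),cv2.Rodrigues(R)[0],t,K(d),np.array(d["distortion"],float))[0].reshape(-1,2)
def load(n): return np.load(f"pics/{n}.npy",allow_pickle=True).item()
E
python3 - <<'E'
from h import *
S=load("scene0");T=load("top0")
sz=lambda u,v:(170+u/2.5,70+v/2.5); tz=lambda u,v:(130+u/2.66,105+v/2.66)
pts={"nose":((393,432),(585,297)),"handle_front":((268,299),(461,322)),"hammer":None,
"hookL_tip":((110,117),(107,262)),"hookR_tip":((197,203),(279,278)),"hookL_root":((238,64),(133,92)),"hookR_root":((326,140),(298,104)),
"panel_corner_R":((372,155),(363,100)),"rackfoot_frontR":((236,383),(362,318)),"basefrontR":((446,562),(642,312)),"bone_tip":((153,402),(316,390))}
for k,p in pts.items():
    if p is None: a,b=(289,96),(182,113)
    else: a,b=sz(*p[0]),tz(*p[1])
    X,e=tri(ray(S,a),ray(T,b)); print(k,np.round(X*1000,1),np.round(np.array(e)*1000,1))
E
```

```text
nose [ 475.5 -326.2  136.5] [2.3 2.3]
handle_front [ 448.1 -228.9  223.5] [1.5 1.5]
hammer [707.2  21.7 133.5] [2.8 2.8]
hookL_tip [498.9  23.2 194.9] [1.4 1.4]
hookR_tip [ 486.2 -102.   195. ] [2.9 2.9]
hookL_root [628.7  10.8 184.8] [0.9 0.9]
hookR_root [ 615.8 -113.4  185.6] [1. 1.]
panel_corner_R [ 613.7 -163.9  203.7] [3.3 3.3]
rackfoot_frontR [ 475.3 -148.2   12.6] [0.7 0.7]
basefrontR [ 476.5 -391.1   22.6] [2.6 2.6]
bone_tip [ 4.138e+02 -1.063e+02  4.000e-01] [0.5 0.5]
```

Call:
{"api": "arm_command", "payload": {"motion": [[0,0,-50,0,0,0,93],[0,0,-50,0,0,0,93],[0,0,-50,0,0,0,93],[0,0,-50,0,0,0,93],[-34,-37.2,0,0,0,0,93],[-34,-37.2,0,0,0,0,93],[-34,-37.2,0,0,0,0,93],[-34,-37.2,0,0,0,0,93],[-34,-37.2,0,0,0,0,93],[-34,-37.2,0,0,0,0,93],[-34,-37.2,0,0,0,0,93],[-34,-37.2,0,0,0,0,93],[-34,-37.2,0,0,0,0,93],[-34,-37.2,0,0,0,0,93],[-34,-37.2,0,0,0,0,93],[-34,-37.2,0,0,0,0,93],[-34,-37.2,0,0,0,0,93],[-34,-37.2,0,0,0,0,93]]}}

```text
time: 2.4
eef_pos: [0.5007, -0.0009, 0.4186]
tool_rot: [[-0.952, 0.307, -0.0], [0.307, 0.952, 0.0], [0.0, 0.0, -1.0]]
contact_force: [0.1, 0.7, 0.3]
finger_gap: 0.0928
```

Call:
{"api": "arm_command", "payload": {"motion": [[0,0,0,0,0,9.75,93],[0,0,0,0,0,9.75,93],[0,0,0,0,0,9.75,93],[0,0,0,0,0,9.75,93],[0,0,0,0,0,9.75,93],[0,0,0,0,0,9.75,93],[0,0,0,0,0,9.75,93],[0,0,0,0,0,9.75,93],[0,0,0,0,0,0,93],[0,0,0,0,0,0,93]]}}

```text
time: 3.65
eef_pos: [0.5003, 0.0007, 0.4186]
tool_rot: [[0.098, 0.995, -0.0], [0.995, -0.098, 0.0], [0.0, -0.0, -1.0]]
contact_force: [0.3, 0.6, -0.3]
finger_gap: 0.093
```

```bash
cat > snap.py <<'E'
import sys
from plant import *
from h import *
n,tag=sys.argv[1],sys.argv[2]
s=sense(); d=snapshot(n); d["s"]=s
np.save(f"pics/{n}{tag}.npy",d,allow_pickle=True); cv2.imwrite(f"pics/{n}{tag}.png",d["frame"][:,:,::-1])
print(s["time"],s["eef_pos"],np.round(s["tool_rot"],4).tolist(),np.round(s["contact_force"],1),s["finger_gap"],np.round(s["q"],1))
E
python3 snap.py wrist 1
```

```text
3.65 [0.50033932 0.00074954 0.41857636] [[0.0982, 0.9952, -0.0001], [0.9952, -0.0982, 0.0], [0.0, -0.0001, -1.0]] [ 0.3  0.6 -0.3] 0.09301936588321609 [ -2.8 -13.9  83.8   0.  110.1   2.8]
```

View pics/wrist1.png

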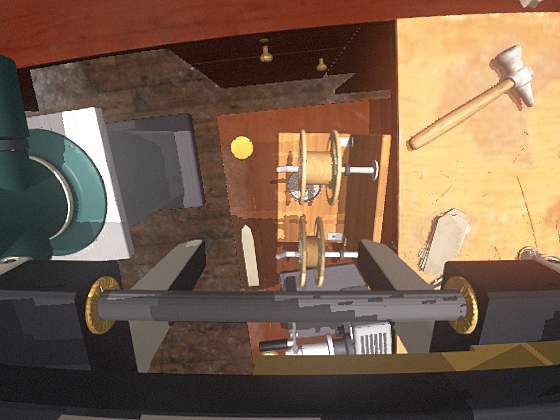

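Call:
{"api": "arm_command", "payload": {"motion": [[-47,0,0,0,0,0,93],[-47,0,0,0,0,0,93],[-47,0,0,0,0,0,93],[-47,0,0,0,0,0,93],[-47,0,0,0,0,0,93],[-47,0,0,0,0,0,93],[-47,0,0,0,0,0,93],[0,0,0,0,0,0,93],[0,0,0,0,0,0,93]]}}

```text
time: 4.82
eef_pos: [0.4668, -0.3263, 0.4186]
tool_rot: [[0.101, 0.995, -0.0], [0.995, -0.101, 0.0], [0.0, -0.0, -1.0]]
contact_force: [-0.7, -0.2, 0.3]
finger_gap: 0.0931
```

```bash
python3 snap.py wrist 2
python3 - <<'E'
import cv2
a=cv2.imread("pics/wrist1.png")[110:310,230:430]; cv2.imwrite("pics/w1z.png",cv2.resize(a,None,fx=3,fy=3,interpolation=cv2.INTER_CUBIC))
a=cv2.imread("pics/wrist2.png"); cv2.imwrite("pics/w2z.png",cv2.resize(a[60:260,200:460],None,fx=3,fy=3,interpolation=cv2.INTER_CUBIC))
E
```

```text
4.825 [ 0.46677082 -0.3262582   0.41859157] [[0.1012, 0.9949, -0.0001], [0.9949, -0.1012, 0.0003], [0.0003, -0.0001, -1.0]] [-0.7 -0.2  0.3] 0.09307402458060474 [-37.5  -5.5  76.4   0.  109.1 -31.7]
```

View pics/w1z.png

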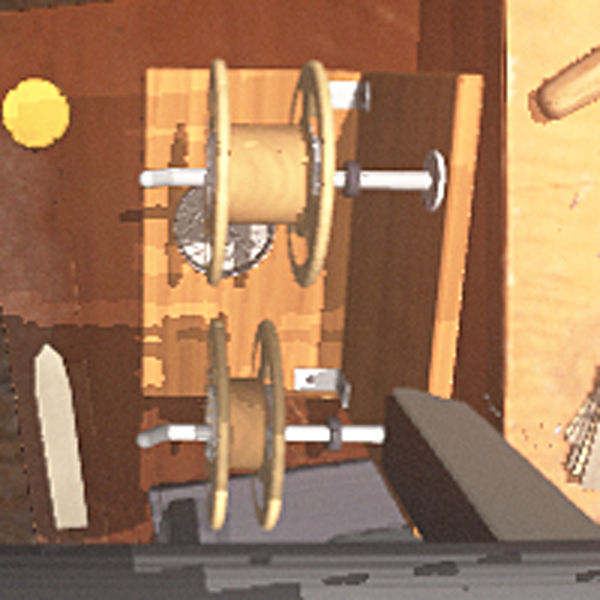

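View pics/w2z.png

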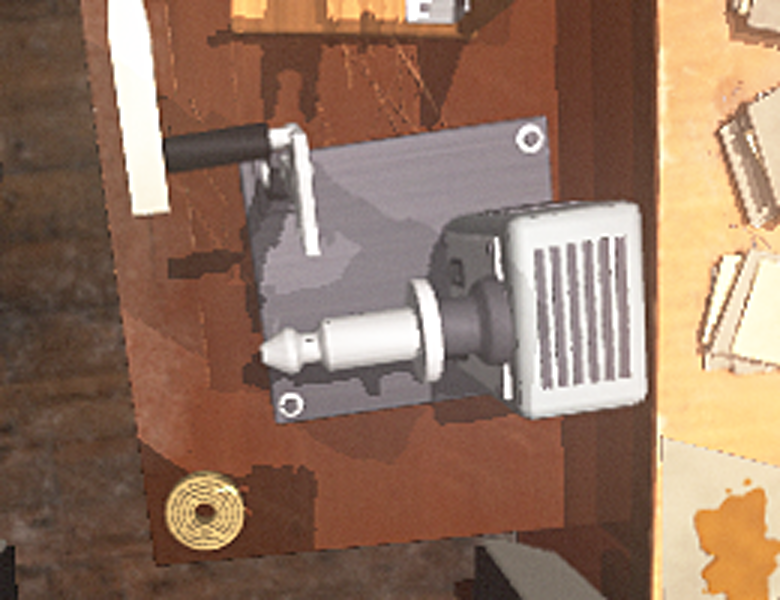

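View pics/wrist2.png

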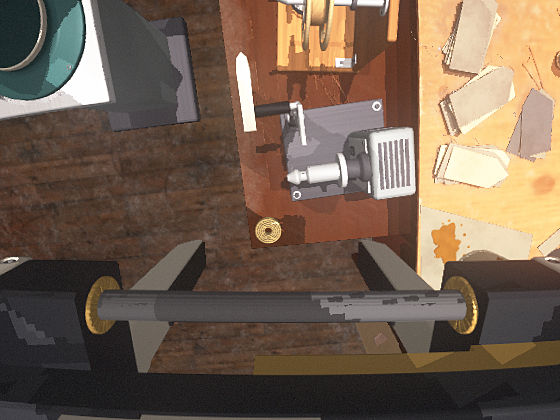

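Run:
```python
from h import *
d=load("wrist2"); s=d["s"]; im=d["frame"].astype(int)
g=im.sum(2)/3; sat=im.max(2)-im.min(2)
# spindle: column-wise edges
def col(im,c,r0,r1):
    return [tuple(im[r,c]) for r in range(r0,r1)]
m=(g>150)&(sat<40)
for c in range(286,350,2):
    rows=[r for r in range(150,200) if m[r,c]]
    print(c,rows[0] if rows else None,rows[-1] if rows else None,len(rows), end=" | ")
print()
for c in (314,330):print(c,[int(g[r,c]) for r in range(158,190)])
for r in (160,170,176): print(r,[int(g[r,c]) for c in range(280,355)])
```

```text
286 None None 0 | 288 150 180 12 | 290 150 181 14 | 292 150 182 22 | 294 150 197 28 | 296 150 198 26 | 298 150 198 25 | 300 150 196 22 | 302 150 180 15 | 304 150 180 16 | 306 150 179 16 | 308 150 179 19 | 310 150 182 21 | 312 150 182 20 | 314 150 182 19 | 316 165 181 17 | 318 165 181 17 | 320 165 181 17 | 322 164 181 18 | 324 164 180 17 | 326 164 180 17 | 328 164 180 17 | 330 163 179 17 | 332 163 179 17 | 334 163 179 17 | 336 163 179 17 | 338 153 178 18 | 340 153 165 13 | 342 154 186 33 | 344 157 186 30 | 346 165 185 21 | 348 None None 0 | 
314 [135, 132, 135, 137, 141, 134, 129, 150, 192, 228, 229, 235, 244, 248, 249, 249, 249, 247, 244, 241, 233, 227, 211, 185, 166, 81, 82, 83, 73, 133, 130, 128]
330 [134, 139, 135, 136, 128, 161, 194, 220, 227, 237, 243, 246, 250, 253, 252, 252, 250, 246, 236, 233, 213, 197, 147, 76, 86, 84, 105, 134, 127, 130, 130, 128]
160 [87, 85, 62, 61, 60, 63, 70, 77, 94, 140, 130, 134, 135, 132, 136, 135, 133, 130, 135, 135, 135, 132, 132, 137, 134, 136, 130, 140, 133, 137, 136, 135, 135, 138, 135, 136, 136, 135, 136, 137, 135, 137, 138, 137, 141, 138, 137,
[... 176 characters left out ...]
32, 135, 150, 139, 133, 175, 215, 219, 213, 163, 117, 118, 121, 124, 119, 113, 141, 152, 160, 218, 246, 241, 240, 243, 243, 244, 245, 243, 245, 245, 246, 246, 247, 247, 247, 247, 248, 249, 248, 250, 249, 250, 250, 251, 251, 251, 251, 252, 254, 255, 241, 74, 221, 255, 255, 255, 255, 255, 135, 125, 133, 132, 134, 134, 137, 137]
176 [83, 85, 91, 86, 84, 83, 118, 206, 242, 234, 230, 226, 227, 224, 225, 233, 251, 251, 239, 220, 234, 252, 252, 253, 255, 255, 205, 168, 190, 231, 248, 243, 243, 244, 244, 244, 244, 244, 245, 244, 242, 243, 241, 241, 241, 240, 239, 238, 238, 235, 236, 235, 233, 233, 235, 236, 235, 239, 220, 138, 115, 113, 242, 255, 253, 254, 255, 249, 82, 103, 105, 103, 106, 101, 101]
```

Run:
```python
from h import *
d=load("wrist2"); s=d["s"]; S=load("scene0");T=load("top0")
P={k:onz(ray(d,uv,s),.130)*1000 for k,uv in dict(nose=(286.6,177.6),a=(314,173.9),b=(330,171.8)).items()}
P["shoulder_top"]=onz(ray(d,(307.8,174.7),s),.130)*1000
for k,v in P.items(): print(k,np.round(v,1))
u=P["b"]-P["nose"]; print("dir",np.degrees(np.arctan2(u[1],u[0])), np.degrees(np.arctan2(*(P["b"]-P["a"])[1::-1])))
u/=np.linalg.norm(u); print("shoulder-nose",(P["shoulder_top"]-P["nose"])@u)
# base plate edges at z~? bolts
for k,uv in dict(bolt1=(200+531/3,60+138/3),bolt2=(200+290/3,60+404/3)).items(): print(k,np.round(onz(ray(d,uv,s),.012)*1000,1))
# base plate long edges: top edge (240,168)->(546,116); bottom (277,424)->..., right
e=[onz(ray(d,(200+x/3,60+y/3),s),.010)*1000 for x,y in ((330,152),(546,117),(277,424),(500,394))]
for i in (0,2): v=e[i+1]-e[i]; print("edge",np.degrees(np.arctan2(v[1],v[0])))
# slots on housing top z=150: (540,250)-(548,388) perpendicular ; 
a,b=[onz(ray(d,(200+x/3,60+y/3),s),.150)*1000 for x,y in ((540,250),(548,388))]; v=a-b; print("slots perp",np.degrees(np.arctan2(v[1],v[0]))-90)
# disc rim in picture
# handle ends: wrist+scene
sz=lambda u,v:(170+u/2.5,70+v/2.5)
for k,w,sc in (("hfront",(167,155),(268,299)),("hback",(268,140),(308,272))):
    X,er=tri(ray(d,(200+w[0]/3,60+w[1]/3),s),ray(S,sz(*sc))); print(k,np.round(X*1000,1),np.round(np.array(er)*1000,1))
X,er=tri(ray(d,(286.6,177.6),s),ray(S,sz(393,432)),ray(T,(130+585/2.66,105+297/2.66))); print("nose3",X*1000,er)
# rack
d1=load("wrist1"); s1=d1["s"]; w=lambda x,y:(230+x/3,110+y/3)
for k,uv,z in (("rodL a",w(195,177.5),.185),("rodL b",w(340,180),.185),("rodL c",w(425,180.5),.185),("rodR a",w(185,433),.185),("rodR b",w(380,434),.185)):
    print(k,np.round(onz(ray(d1,uv,s1),z)*1000,1))
# flanges: top and bottom extremes of front/back flanges -> centre at z 173 (approx)
for k,uv in (("f1t",w(219,60)),("f1b",w(217,284)),("f2t",w(316,60)),("f2b",w(309,284))):
    print(k,np.round(onz(ray(d1,uv,s1),.173)*1000,1))
```

```text
nose [ 474.8 -325.   130. ]
a [ 517.5 -323.5  130. ]
b [ 542.4 -322.7  130. ]
shoulder_top [ 507.9 -323.8  130. ]
dir 1.9176740234091327 1.8170795880834811
shoulder-nose 33.08740409791508
bolt1 [ 655.7 -225.9   12. ]
bolt2 [ 491.8 -378.8   12. ]
edge 3.5656258234842753
edge 2.0820109409626553
slots perp 2.222821624353699
hfront [ 447.  -230.8  226.8] [1.1 1.1]
hback [ 486.4 -228.7  221.2] [0.9 0.9]
nose3 [ 475.42113545 -325.44643496  135.6427924 ] [np.float64(0.0014579970520781874), np.float64(0.0029800247155812427), np.float64(0.0018127566035172284)]
rodL a [520.5  20.6 185. ]
rodL b [585.7  13.2 185. ]
rodL c [624.4   9.3 185. ]
rodR a [ 505.  -102.6  185. ]
rodR b [ 599.9 -112.8  185. ]
f1t [536.3  70.9 173. ]
f1b [527.  -32.6 173. ]
f2t [580.   66.7 173. ]
f2b [571. -37. 173.]
```

Call:
{"api": "arm_command", "payload": {"motion": [[50,7.4,0,0,0,0.3,75],[50,7.4,0,0,0,0,75],[50,7.4,0,0,0,0,75],[50,7.4,0,0,0,0,75],[50,7.4,0,0,0,0,75],[50,7.4,0,0,0,0,75],[50,7.4,0,0,0,0,75],[0,0,50,0,0,0,75],[0,0,50,0,0,0,75],[0,0,50,0,0,0,75],[0,0,20,0,0,0,75],[0,0,0,0,0,0,75],[0,0,0,0,0,0,75]]}}

```text
time: 6.5
eef_pos: [0.5562, 0.0161, 0.2511]
tool_rot: [[0.107, 0.994, 0.003], [0.994, -0.107, -0.0], [0.0, 0.003, -1.0]]
contact_force: [0.7, 0.2, 0.2]
finger_gap: 0.0749
```

```bash
python3 snap.py wrist 3;python3 snap.py top 3;python3 snap.py scene 3
python3 - <<'E'
import cv2
a=cv2.imread("pics/scene3.png")[50:270,150:420]; cv2.imwrite("pics/s3z.png",cv2.resize(a,None,fx=2.5,fy=2.5,interpolation=cv2.INTER_CUBIC))
E
```

```text
6.5 [0.55617224 0.01613243 0.25109156] [[0.107, 0.9943, 0.0028], [0.9943, -0.107, -0.0], [0.0003, 0.0028, -1.0]] [0.7 0.2 0.2] 0.07490711278756013 [-1.  -8.7 94.7  0.  93.8  5.2]
6.55 [0.55618694 0.01603718 0.25097128] [[0.1072, 0.9942, 0.0028], [0.9942, -0.1072, -0.0001], [0.0003, 0.0028, -1.0]] [-0.5  0.3  0.3] 0.07486447984732623 [-1.  -8.7 94.8 -0.  93.8  5.2]
6.6 [0.5561484  0.01598778 0.25068863] [[0.1073, 0.9942, 0.0026], [0.9942, -0.1073, 0.0], [0.0003, 0.0026, -1.0]] [ 0.   0.  -0.2] 0.07494715271590338 [-1.  -8.7 94.8  0.  93.8  5.2]
```

View pics/wrist3.png

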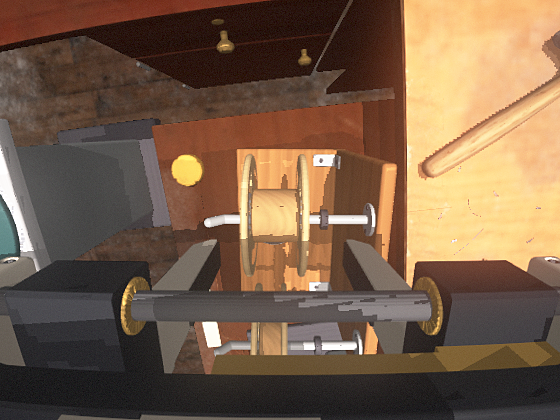

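View pics/s3z.png

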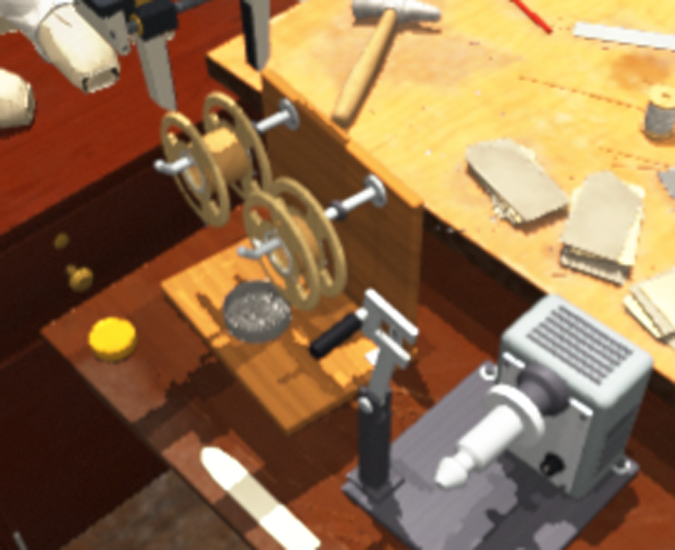

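Run:
```python
import cv2
a=cv2.imread("pics/wrist3.png")[140:290,190:400]; cv2.imwrite("pics/w3z.png",cv2.resize(a,None,fx=3.8,fy=3.8,interpolation=cv2.INTER_CUBIC))
```

```text
(no output)
```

View pics/w3z.png

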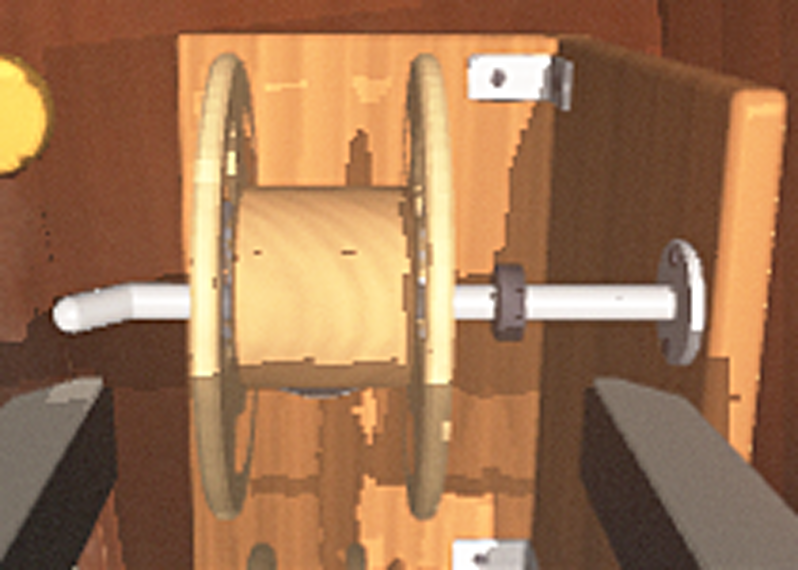

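Run:
```python
from h import *
d=load("wrist3"); s=d["s"]; w=lambda x,y:(190+x/3.8,140+y/3.8)
for k,x,y,z in (("rod a",160,302,.185),("rod b",590,302,.185),("f top",228,53,.173),("f bot",224,519,.173),("r top",426,53,.173),("r bot",426,519,.173),("core t",320,187,.173),("core b",320,387,.173),("ftop edge L",193,300,.225),("rtop edge R",453,300,.225)):
    print(k,np.round(onz(ray(d,w(x,y),s),z)*1000,1))
```

```text
rod a [515.8  21.6 185. ]
rod b [608.1  11.5 185. ]
f top [536.1  71.8 173. ]
f bot [520.4 -37.2 173. ]
r top [578.4  67.2 173. ]
r bot [568.6 -42.5 173. ]
core t [552.5  40.6 173. ]
core b [547.1  -6.1 173. ]
ftop edge L [529.8  32.5 225. ]
rtop edge R [575.8  27.5 225. ]
```

Call:
{"api": "arm_command", "payload": {"motion": [[1,-3.3,0,0,0,0,75],[0,0,23,0,0,0,75],[0,0,23,0,0,0,75],[0,0,0,0,0,0,75],[0,0,0,0,0,0,40],[0,0,0,0,0,0,40],[0,0,0,0,0,0,40],[0,0,0,0,0,0,40],[0,0,0,0,0,0,40],[0,0,0,0,0,0,40]], "squeeze": 35}}

```text
time: 7.9
eef_pos: [0.5526, 0.0173, 0.2031]
tool_rot: [[0.107, 0.994, 0.001], [0.994, -0.107, -0.0], [0.0, 0.001, -1.0]]
contact_force: [-0.3, -0.2, 5.5]
finger_gap: 0.0473
```

```bash
python3 snap.py wrist 4
```

```text
7.9 [0.55256335 0.01728141 0.20313989] [[0.1074, 0.9942, 0.0008], [0.9942, -0.1074, -0.0], [0.0001, 0.0008, -1.0]] [-0.3 -0.2  5.5] 0.04726699419471703 [-0.9 -8.4 99.   0.  89.5  5.3]
```

View pics/wrist4.png

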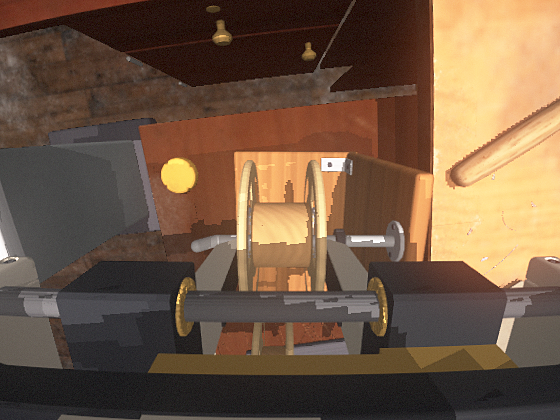

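Call:
{"api": "arm_command", "payload": {"motion": [[0,0,-6,0,0,0,40],[0,0,-6,0,0,0,40],[0,0,-5,0,0,0,40],[0,0,0,0,0,0,40],[0,0,0,0,0,0,40]]}}

```text
time: 8.57
eef_pos: [0.5523, 0.0173, 0.2195]
tool_rot: [[0.107, 0.994, -0.0], [0.994, -0.107, 0.0], [-0.0, -0.0, -1.0]]
contact_force: [0.8, 0.0, -1.3]
finger_gap: 0.0476
```

```bash
python3 snap.py wrist 5;python3 snap.py scene 5
python3 - <<'E'
import cv2
a=cv2.imread("pics/scene5.png")[50:270,150:420]; cv2.imwrite("pics/s5z.png",cv2.resize(a,None,fx=2.5,fy=2.5,interpolation=cv2.INTER_CUBIC))
E
```

```text
8.575 [0.55234643 0.01728847 0.21945204] [[0.1074, 0.9942, -0.0002], [0.9942, -0.1074, 0.0], [-0.0, -0.0002, -1.0]] [ 0.8  0.  -1.3] 0.047640123868497905 [-0.9 -8.7 97.7  0.  91.   5.3]
8.625 [0.55231893 0.01730469 0.21940263] [[0.1074, 0.9942, -0.0004], [0.9942, -0.1074, 0.0], [-0.0, -0.0004, -1.0]] [-0.2  0.4 -2.1] 0.047710277382147934 [-0.9 -8.7 97.7  0.  91.   5.3]
```

View pics/s5z.png

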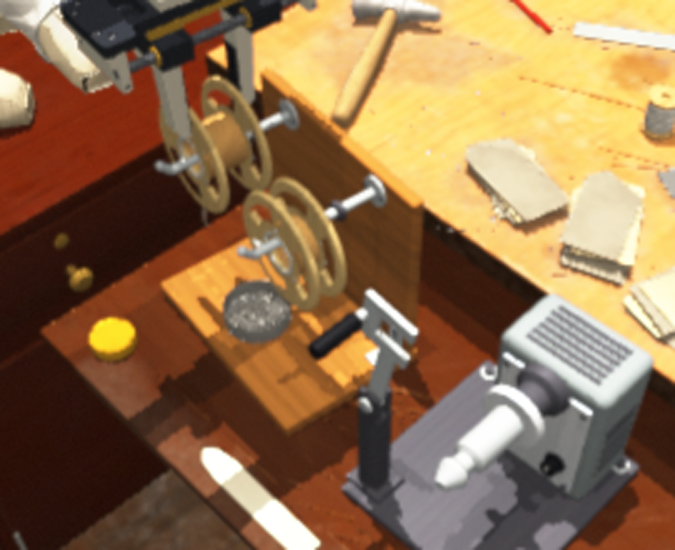

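View pics/wrist5.png

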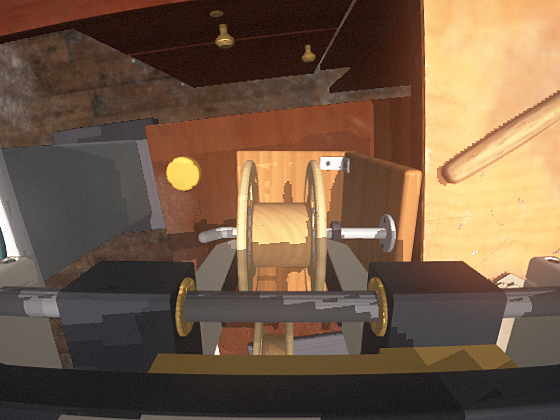

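Call:
{"api": "arm_command", "payload": {"motion": [[0,-10,0,0,0,0,40],[0,-17,0,0,0,0,40],[0,-17,0,0,0,0,40],[0,-17,0,0,0,0,40],[0,-17,0,0,0,0,40],[0,-17,0,0,0,0,40],[0,-15,0,0,0,0,40],[0,0,0,0,0,0,40]]}}

```text
time: 9.68
eef_pos: [0.4424, 0.0292, 0.2199]
tool_rot: [[0.107, 0.994, 0.001], [0.994, -0.107, 0.0], [0.0, 0.001, -1.0]]
contact_force: [0.1, 0.0, -1.1]
finger_gap: 0.0478
```

```bash
python3 snap.py wrist 6;python3 snap.py scene 6
python3 - <<'E'
import cv2
a=cv2.imread("pics/scene6.png")[50:270,150:420]; cv2.imwrite("pics/s6z.png",cv2.resize(a,None,fx=2.5,fy=2.5,interpolation=cv2.INTER_CUBIC))
E
```

```text
9.675 [0.44238049 0.02921279 0.21994076] [[0.1072, 0.9942, 0.001], [0.9942, -0.1072, 0.0], [0.0001, 0.001, -1.0]] [ 0.1  0.  -1.1] 0.04782889215016083 [  0.5 -23.3 109.3   0.   94.    6.6]
9.725 [0.44288987 0.02914135 0.2198642 ] [[0.1072, 0.9942, 0.0008], [0.9942, -0.1072, -0.0], [0.0001, 0.0008, -1.0]] [ 0.4  0.  -1.6] 0.047734122674198964 [  0.5 -23.3 109.2  -0.   94.    6.6]
```

View pics/s6z.png

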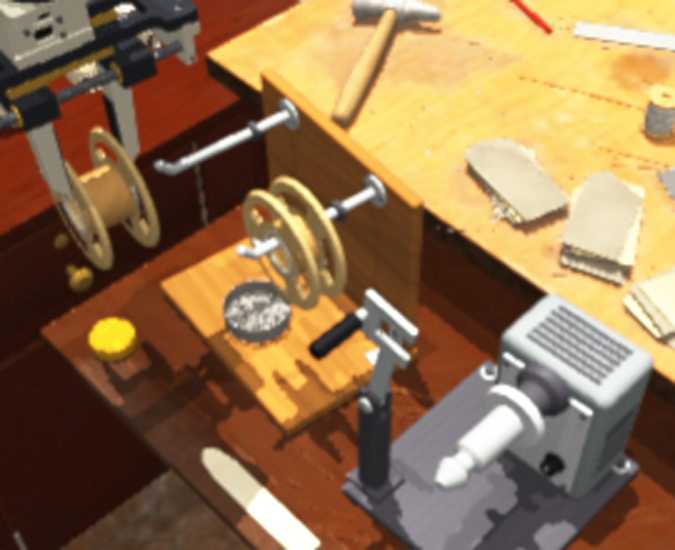

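View pics/wrist6.png

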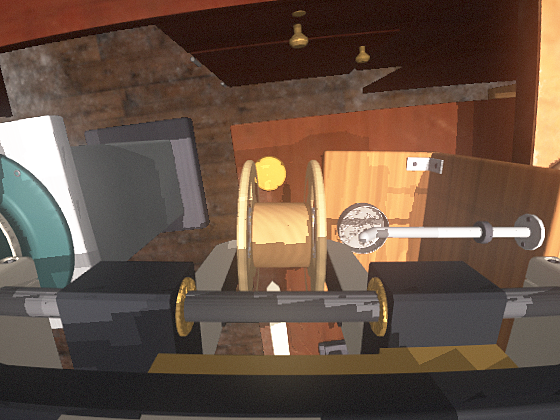

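Call:
{"api": "arm_command", "payload": {"motion": [[0,0,-36,0,0,-2.7,40],[0,0,-37,0,0,-2.7,40],[0,0,-37,0,0,-2.7,40],[-44.4,-3.75,0,0,0,0,40],[-44.4,-3.75,0,0,0,0,40],[-44.4,-3.75,0,0,0,0,40],[-44.4,-3.75,0,0,0,0,40],[-44.4,-3.75,0,0,0,0,40],[-44.4,-3.75,0,0,0,0,40],[-44.4,-3.75,0,0,0,0,40],[-44.4,-3.75,0,0,0,0,40],[0,0,0,0,0,0,40],[0,0,0,0,0,0,40],[0,0,0,0,0,0,40]]}}

```text
time: 11.52
eef_pos: [0.4253, -0.3262, 0.3298]
tool_rot: [[-0.035, 0.999, 0.0], [0.999, 0.035, -0.0], [-0.0, 0.0, -1.0]]
contact_force: [0.8, -0.0, -1.4]
finger_gap: 0.0479
```

```bash
python3 snap.py wrist 7;python3 snap.py scene 7;python3 snap.py top 7
```

```text
11.525 [ 0.42534618 -0.32616617  0.32980195] [[-0.0347, 0.9994, 0.0003], [0.9994, 0.0347, -0.0001], [-0.0001, 0.0003, -1.0]] [ 0.8 -0.  -1.4] 0.04791402233677585 [-40.2 -11.1  89.7   0.  101.5 -42.2]
11.575 [ 0.42533709 -0.3261416   0.32989577] [[-0.0349, 0.9994, 0.0004], [0.9994, 0.0349, -0.0002], [-0.0002, 0.0004, -1.0]] [-0.1  0.3 -1.7] 0.047986916561774104 [-40.2 -11.1  89.7   0.  101.4 -42.2]
11.625 [ 0.42532533 -0.32617791  0.32990795] [[-0.0348, 0.9994, 0.0004], [0.9994, 0.0348, -0.0003], [-0.0003, 0.0004, -1.0]] [-0.3  0.4 -0.6] 0.04777123115341988 [-40.2 -11.1  89.7   0.  101.4 -42.2]
```

View pics/wrist7.png

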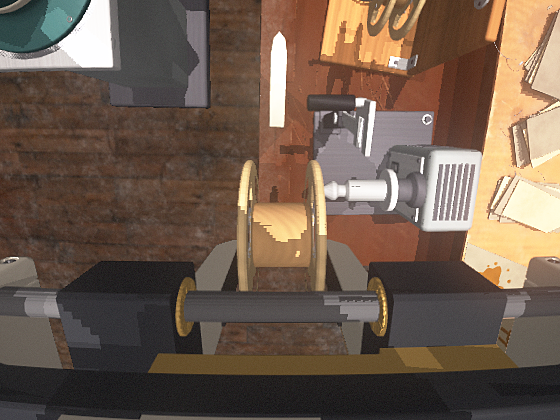

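View pics/scene7.png

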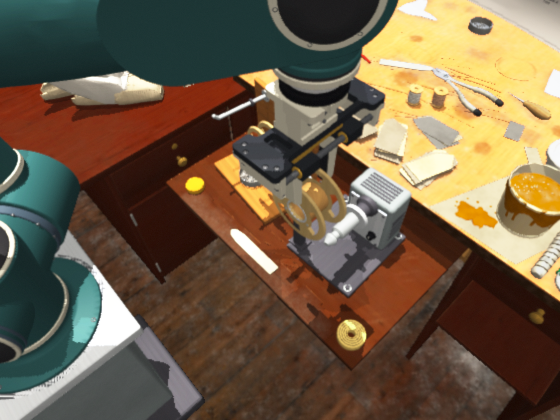

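View pics/top7.png

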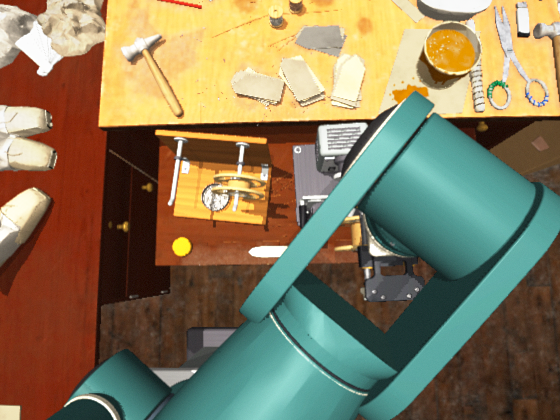

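Run:
```python
from h import *
d=load("wrist7"); s=d["s"]; im=d["frame"].astype(int); g=im.mean(2)
cv2.imwrite("pics/w7z.png",cv2.resize(d["frame"][80:300,220:440,::-1],None,fx=2.7,fy=2.7,interpolation=cv2.INTER_CUBIC))
for c in (352,360,370,380): print(c,[int(x) for x in g[172:208,c]])
for r in (186,190,194): print(r,[int(x) for x in g[r,320:350]])
```

```text
352 [142, 143, 137, 136, 145, 91, 81, 95, 183, 205, 225, 231, 239, 248, 136, 254, 251, 248, 248, 249, 247, 244, 244, 239, 230, 228, 211, 188, 183, 88, 86, 107, 108, 106, 102, 102]
360 [143, 142, 138, 138, 137, 138, 134, 123, 171, 201, 225, 231, 237, 246, 230, 252, 251, 249, 249, 249, 249, 246, 244, 242, 232, 232, 214, 192, 181, 80, 141, 126, 134, 146, 149, 145]
370 [141, 140, 139, 139, 139, 133, 135, 137, 172, 196, 223, 226, 233, 241, 245, 246, 248, 249, 251, 250, 249, 249, 246, 243, 234, 234, 219, 199, 187, 90, 99, 103, 104, 98, 114, 153]
380 [89, 99, 107, 119, 119, 115, 113, 134, 165, 194, 216, 225, 230, 237, 245, 245, 248, 248, 250, 251, 250, 250, 247, 243, 237, 236, 222, 202, 192, 102, 112, 114, 111, 115, 108, 108]
186 [209, 210, 199, 189, 194, 210, 218, 216, 216, 221, 218, 218, 224, 240, 243, 241, 231, 209, 217, 230, 232, 231, 228, 225, 218, 186, 162, 169, 158, 217]
190 [216, 214, 205, 201, 226, 239, 236, 236, 234, 229, 226, 228, 233, 246, 252, 251, 240, 221, 230, 245, 251, 251, 252, 252, 254, 240, 177, 184, 175, 219]
194 [223, 222, 220, 202, 197, 207, 219, 225, 223, 221, 226, 226, 228, 240, 248, 249, 239, 207, 223, 237, 237, 237, 239, 241, 244, 209, 157, 174, 171, 221]
```

View pics/w7z.png

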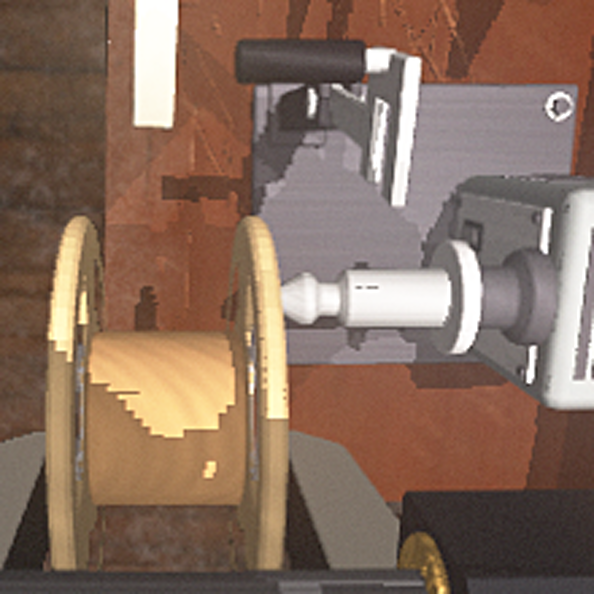

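Run:
```python
from h import *
d=load("wrist7"); s=d["s"]; Rt=np.array(s["tool_rot"]);p=np.array(s["eef_pos"])
def rel(X): return np.round(Rt.T@(X-p)*1000,1)
for n,uv,z in (("sp352",(352,190.1),.130),("sp380",(380,190.1),.130),("shoulder",(348.3,190.1),.130),):
    X=onz(ray(d,uv,s),z); print(n,np.round(X*1000,1),"tool",rel(X))
# silhouette exact: bisector of edge rays for cylinders along tool y, at tool-z depth
def axis_x(d,s,c,r0,r1,depth): # bisect angle in tool xz plane
    out=[]
    for r in (r0,r1):
        o,v=ray(d,(c,r),s); v=Rt.T@v; o=Rt.T@(o-p); out.append(np.arctan2(v[0],v[2]))
    a=np.mean(out); return (o[0]+np.tan(a)*(depth/1000-o[2]))*1000
print("spindle x", [axis_x(d,s,c,179.6,200.6,(p[2]-.130)*1000) for c in (352,370)])
z=lambda y:80+y/2.7
print("reel x core", axis_x(d,s,282,z(332),z(503),30), axis_x(d,s,282,z(332),z(503),28))
```

```text
sp352 [ 514.2 -323.4  130. ] tool [ -0.3  88.8 199.8]
sp380 [ 550.  -322.1  130. ] tool [ -0.2 124.7 199.8]
shoulder [ 509.5 -323.6  130. ] tool [ -0.3  84.1 199.8]
spindle x [np.float64(-0.33071590109265414), np.float64(-0.28305916419983645)]
reel x core 1.0825877875734884 1.7952773665890072
```

Call:
{"api": "arm_command", "payload": {"motion": [[-0.8,0,42,0,0,0,40],[0,0,42,0,0,0,40],[0,0,42,0,0,0,40],[0,0,34,0,0,0,40],[0,0,10,0,0,0,40],[0,0,0,0,0,0,40],[0,0,0,0,0,0,40]]}}

```text
time: 12.55
eef_pos: [0.4256, -0.328, 0.1614]
tool_rot: [[-0.034, 0.999, 0.002], [0.999, 0.034, -0.001], [-0.001, 0.002, -1.0]]
contact_force: [0.3, 1.2, -1.2]
finger_gap: 0.0477
```

```bash
python3 snap.py wrist 8;python3 snap.py scene 8;  python3 - <<'E'
import cv2
a=cv2.imread("pics/scene8.png")[130:330,220:420]; cv2.imwrite("pics/s8z.png",cv2.resize(a,None,fx=3,fy=3,interpolation=cv2.INTER_CUBIC))
a=cv2.imread("pics/wrist8.png")[80:300,200:440]; cv2.imwrite("pics/w8z.png",cv2.resize(a,None,fx=2.7,fy=2.7,interpolation=cv2.INTER_CUBIC))
E
```

```text
12.55 [ 0.42559838 -0.32803156  0.16138088] [[-0.0339, 0.9994, 0.0016], [0.9994, 0.0339, -0.0014], [-0.0014, 0.0016, -1.0]] [ 0.3  1.2 -1.2] 0.04771201672347079 [-40.3  -9.6 103.8   0.   85.6 -42.3]
12.6 [ 0.42555725 -0.32804438  0.16128101] [[-0.0338, 0.9994, 0.0016], [0.9994, 0.0338, -0.0014], [-0.0014, 0.0016, -1.0]] [0.3 0.3 0.5] 0.04771723666836364 [-40.3  -9.6 103.8  -0.   85.6 -42.3]
```

View pics/s8z.png

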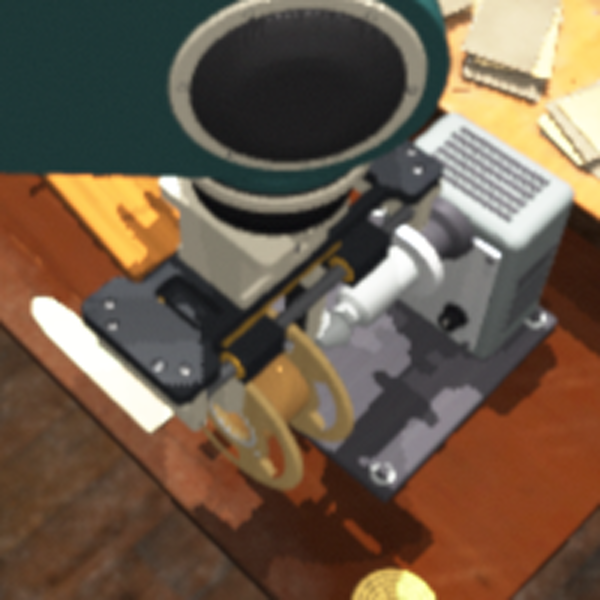

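View pics/w8z.png

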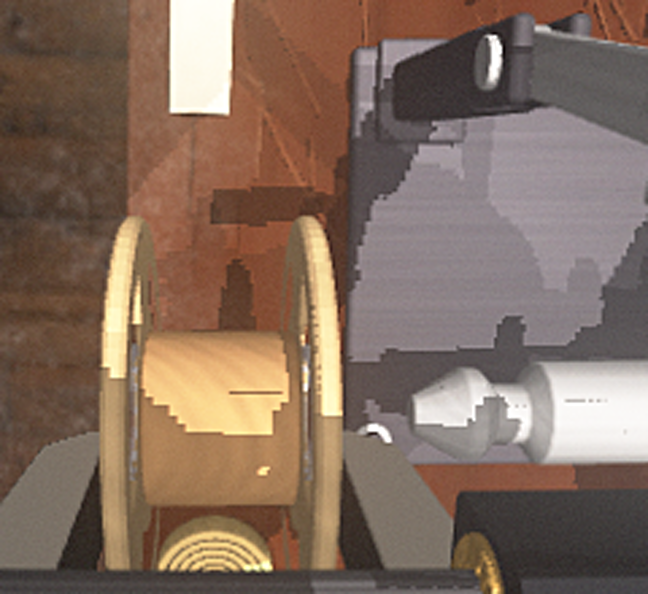

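Run:
```python
from h import *
d=load("wrist8"); s=d["s"]; Rt=np.array(s["tool_rot"]);p=np.array(s["eef_pos"])
g=d["frame"].astype(int)
for c in (260,280,300): print(c,[tuple(map(int,g[r,c])) for r in range(200,207)],[tuple(map(int,g[r,c])) for r in range(262,271)])
def axis(c,r0,r1,R):
    a=[]
    for r in (r0,r1):
        o,v=ray(d,(c,r),s); v=Rt.T@v; o=(Rt.T@(o-p))*1000; a.append(np.arctan2(v[0],v[2]))
    m=np.mean(a); h=abs(a[0]-a[1])/2; D=R/np.sin(h); return o,np.degrees(m),o[0]+D*np.sin(m),o[2]+D*np.cos(m), lambda dz:o[0]+np.tan(m)*(dz-o[2])
z=lambda y:80+y/2.7
o,m,x,zz,f=axis(282,z(332),z(503),23); print("core",o,m,"x,z by width",x,zz,"x at depth 30:",f(30),f(28),f(32))
o,m,x,zz,f=axis(420,z(361),z(463),14); dz=(p[2]-.130)*1000;print("spindle",m,x,zz,dz,f(dz),f(dz-2),f(dz+2))
```

```text
260 [(144, 91, 69), (145, 95, 74), (130, 87, 59), (152, 111, 75), (161, 118, 80), (177, 130, 89), (194, 142, 97)] [(157, 120, 83), (156, 118, 84), (149, 113, 75), (142, 103, 72), (138, 103, 70), (119, 81, 58), (95, 52, 35), (103, 64, 48), (97, 59, 43)]
280 [(135, 83, 62), (129, 78, 59), (106, 73, 50), (151, 113, 77), (155, 118, 80), (171, 128, 86), (189, 140, 95)] [(161, 122, 81), (159, 120, 81), (157, 117, 79), (151, 114, 76), (153, 115, 78), (120, 83, 58), (100, 62, 42), (102, 64, 42), (104, 68, 45)]
300 [(134, 80, 56), (134, 76, 54), (129, 86, 59), (144, 110, 76), (154, 116, 78), (166, 126, 82), (185, 138, 93)] [(173, 130, 91), (155, 112, 75), (152, 113, 78), (151, 115, 78), (150, 114, 77), (93, 58, 40), (102, 61, 46), (102, 64, 46), (102, 61, 42)]
core [  70.54189975   -1.03062258 -164.92014021] -19.613212346665218 x,z by width -1.978318196910024 38.591775524177876 x at depth 30: 1.0833081030117597 1.7959957870198338 0.3706204190036857
spindle -19.316113386465005 -1.0815349758901505 39.42004139742872 31.380884491550297 1.7362761142505718 2.437297657462466 1.0352545710386778
```

Call:
{"api": "arm_command", "payload": {"motion": [[0.7,0,1.7,0,0,0,40],[0,0,0,0,0,0,40],[0,8,0,0,0,0,40],[0,8,0,0,0,0,40],[0,8,0,0,0,0,40],[0,8,0,0,0,0,40],[0,8,0,0,0,0,40],[0,0,0,0,0,0,40],[0,0,0,0,0,0,40]]}}

```text
time: 13.78
eef_pos: [0.4649, -0.3256, 0.1579]
tool_rot: [[-0.034, 0.999, -0.0], [0.999, 0.034, 0.0], [0.0, -0.0, -1.0]]
contact_force: [0.3, -0.8, -1.4]
finger_gap: 0.0479
```

```bash
python3 snap.py wrist 9;python3 snap.py scene 9;  python3 - <<'E'
import cv2
a=cv2.imread("pics/scene9.png")[130:330,220:420]; cv2.imwrite("pics/s9z.png",cv2.resize(a,None,fx=3,fy=3,interpolation=cv2.INTER_CUBIC))
a=cv2.imread("pics/wrist9.png")[80:300,200:440]; cv2.imwrite("pics/w9z.png",cv2.resize(a,None,fx=2.7,fy=2.7,interpolation=cv2.INTER_CUBIC))
E
```

```text
13.775 [ 0.46494827 -0.32563343  0.15790247] [[-0.0338, 0.9994, -0.0001], [0.9994, 0.0338, 0.0001], [0.0001, -0.0001, -1.0]] [ 0.3 -0.8 -1.4] 0.04787915137089488 [-37.6  -5.5 100.4  -0.   85.  -39.5]
13.825 [ 0.464885   -0.32565569  0.15792754] [[-0.0337, 0.9994, -0.0001], [0.9994, 0.0337, -0.0], [0.0, -0.0001, -1.0]] [ 0.2 -0.1 -2.2] 0.047623712874031374 [-37.6  -5.5 100.5  -0.   85.  -39.5]
```

View pics/s9z.png

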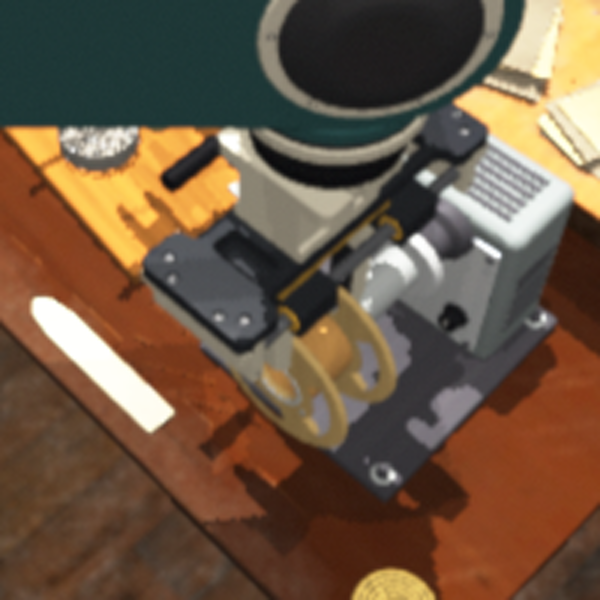

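View pics/w9z.png

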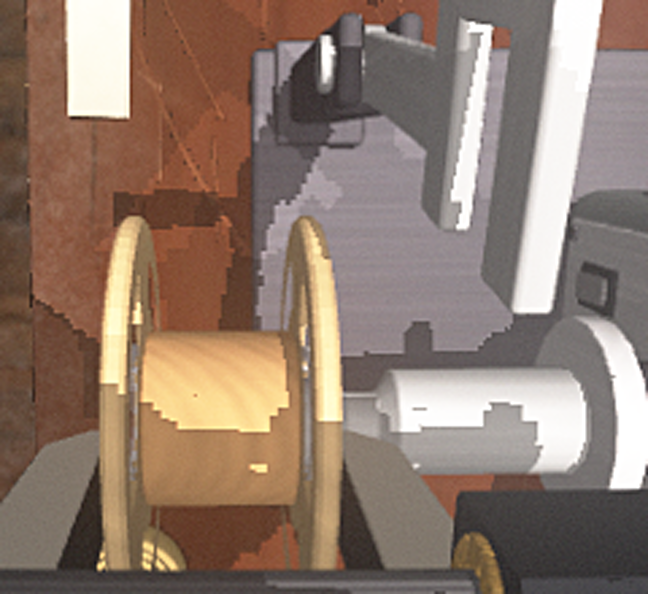

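Call:
{"api": "arm_command", "payload": {"motion": [[-0.5,0,-1.7,0,0,0,40],[0,0,0,0,0,0,40],[0,8,0,0,0,0,40],[0,8,0,0,0,0,40],[0,8,0,0,0,0,40],[0,0,0,0,0,0,40],[0,0,0,0,0,0,40]]}}

```text
time: 14.75
eef_pos: [0.489, -0.3253, 0.1595]
tool_rot: [[-0.034, 0.999, -0.0], [0.999, 0.034, 0.0], [0.0, -0.0, -1.0]]
contact_force: [0.0, -0.4, -1.1]
finger_gap: 0.0479
```

```bash
python3 snap.py wrist 10;  python3 - <<'E'
import cv2
a=cv2.imread("pics/wrist10.png")[80:300,200:440]; cv2.imwrite("pics/w10z.png",cv2.resize(a,None,fx=2.7,fy=2.7,interpolation=cv2.INTER_CUBIC))
E
```

```text
14.75 [ 0.48901936 -0.32528258  0.1595161 ] [[-0.0339, 0.9994, -0.0003], [0.9994, 0.0339, 0.0001], [0.0001, -0.0003, -1.0]] [ 0.  -0.4 -1.1] 0.04789502434642997 [-36.1  -3.   98.   -0.   85.  -38.1]
```

View pics/w10z.png

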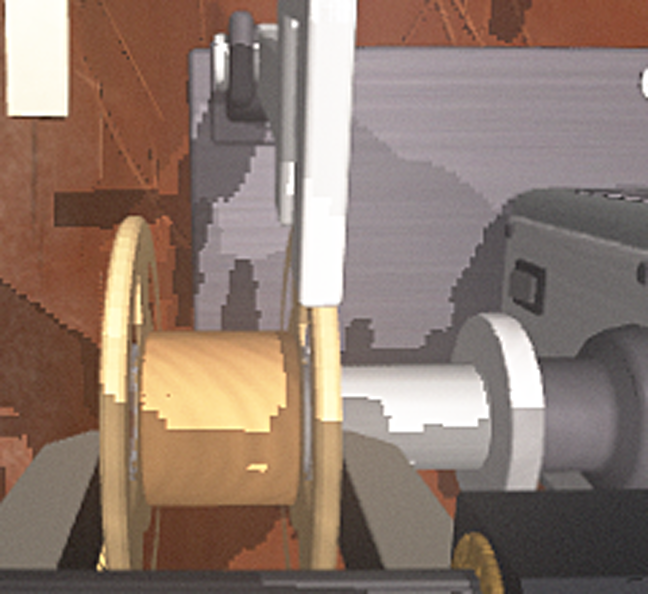

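Call:
{"api": "arm_command", "payload": {"motion": [[0,8,0,0,0,0,40],[0,8,0,0,0,0,40],[0,8,0,0,0,0,40],[0,8,0,0,0,0,40],[0,4,0,0,0,0,40],[0,0,0,0,0,0,40],[0,0,0,0,0,0,40]]}}

```text
time: 15.68
eef_pos: [0.5249, -0.3241, 0.1597]
tool_rot: [[-0.034, 0.999, -0.0], [0.999, 0.034, -0.0], [-0.0, -0.0, -1.0]]
contact_force: [0.8, -0.3, -0.5]
finger_gap: 0.0476
```

```bash
python3 snap.py wrist 11;  python3 - <<'E'
import cv2
a=cv2.imread("pics/wrist11.png")[80:300,200:440]; cv2.imwrite("pics/w11z.png",cv2.resize(a,None,fx=2.7,fy=2.7,interpolation=cv2.INTER_CUBIC))
E
```

```text
15.675 [ 0.52489956 -0.32413328  0.1596522 ] [[-0.0337, 0.9994, -0.0], [0.9994, 0.0337, -0.0], [-0.0, -0.0, -1.0]] [ 0.8 -0.3 -0.5] 0.04762400650722296 [-34.1   0.7  94.3  -0.   85.  -36. ]
```

View pics/w11z.png

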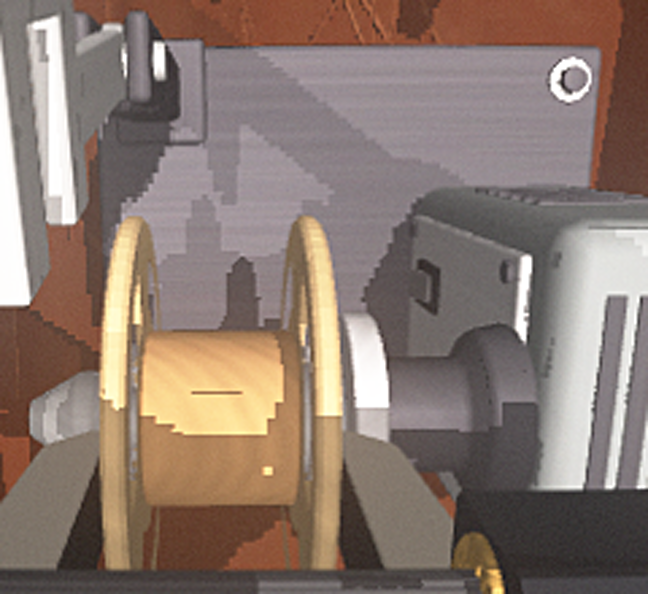

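Call:
{"api": "arm_command", "payload": {"motion": [[0,2.5,0,0,0,0,40],[0,2,0,0,0,0,40],[0,0,0,0,0,0,40]]}}

```text
time: 16.1
eef_pos: [0.5296, -0.324, 0.1596]
tool_rot: [[-0.034, 0.999, -0.0], [0.999, 0.034, 0.0], [0.0, -0.0, -1.0]]
contact_force: [-0.4, -0.3, -1.2]
finger_gap: 0.0477
```

Call:
{"api": "arm_command", "payload": {"motion": [[0,1.5,0,0,0,0,40],[0,0,0,0,0,0,40]]}}

```text
time: 16.35
eef_pos: [0.5311, -0.3239, 0.1596]
tool_rot: [[-0.034, 0.999, -0.0], [0.999, 0.034, 0.0], [0.0, -0.0, -1.0]]
contact_force: [0.2, 0.6, -0.8]
finger_gap: 0.0476
```

Call:
{"api": "arm_command", "payload": {"motion": [[0,1,0,0,0,0,40],[0,0,0,0,0,0,40]]}}

```text
time: 16.6
eef_pos: [0.5315, -0.324, 0.1596]
tool_rot: [[-0.034, 0.999, -0.001], [0.999, 0.034, 0.0], [0.0, -0.001, -1.0]]
contact_force: [-4.6, -0.4, -0.2]
finger_gap: 0.0478
```

Call:
{"api": "arm_command", "payload": {"motion": [[0,0.7,0,0,0,0,40],[0,0,0,0,0,0,40]]}}

```text
time: 16.85
eef_pos: [0.5316, -0.324, 0.1596]
tool_rot: [[-0.034, 0.999, -0.003], [0.999, 0.034, 0.0], [0.0, -0.003, -1.0]]
contact_force: [-10.2, -0.3, 2.5]
finger_gap: 0.0475
```

Call:
{"api": "arm_command", "payload": {"motion": [[0,0.7,0,0,0,0,40],[0,0,0,0,0,0,40]]}}

```text
time: 17.1
eef_pos: [0.5317, -0.3241, 0.1596]
tool_rot: [[-0.033, 0.999, -0.004], [0.999, 0.033, 0.0], [0.0, -0.004, -1.0]]
contact_force: [-16.6, -0.5, 4.1]
finger_gap: 0.0481
```

```bash
python3 snap.py wrist 12;  python3 - <<'E'
import cv2
a=cv2.imread("pics/wrist12.png")[80:300,200:440]; cv2.imwrite("pics/w12z.png",cv2.resize(a,None,fx=2.7,fy=2.7,interpolation=cv2.INTER_CUBIC))
E
```

```text
17.1 [ 0.53173921 -0.32406321  0.15963641] [[-0.0334, 0.9994, -0.0041], [0.9994, 0.0334, 0.0001], [0.0002, -0.0041, -1.0]] [-16.6  -0.5   4.1] 0.04813893625258007 [-33.6   1.5  93.5  -0.1  85.2 -35.6]
```

View pics/w12z.png

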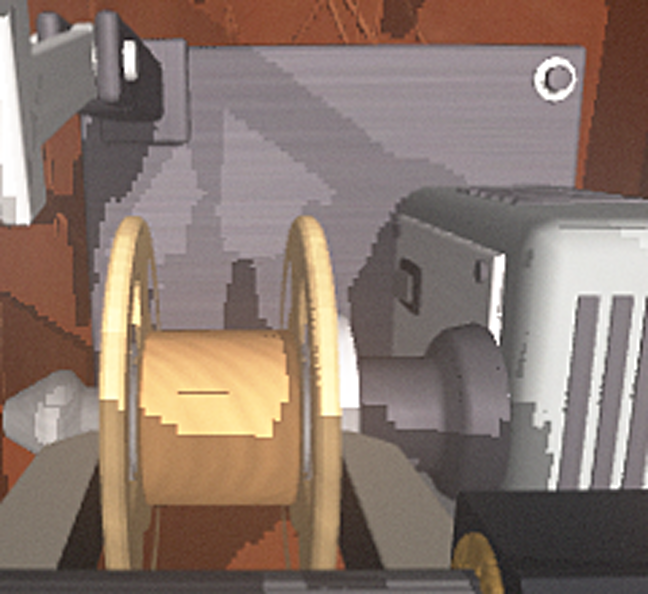

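Call:
{"api": "arm_command", "payload": {"motion": [[0,-1,0,0,0,0,40],[0,0,0,0,0,0,75],[0,0,0,0,0,0,75],[0,0,0,0,0,0,75],[0,0,0,0,0,0,75]]}}

```text
time: 17.77
eef_pos: [0.5325, -0.3239, 0.1597]
tool_rot: [[-0.034, 0.999, 0.0], [0.999, 0.034, -0.0], [-0.0, 0.0, -1.0]]
contact_force: [-0.1, -0.6, 0.3]
finger_gap: 0.0749
```

```bash
python3 snap.py wrist 13;  python3 - <<'E'
import cv2
a=cv2.imread("pics/wrist13.png")[80:300,200:440]; cv2.imwrite("pics/w13z.png",cv2.resize(a,None,fx=2.7,fy=2.7,interpolation=cv2.INTER_CUBIC))
E
```

```text
17.775 [ 0.5324953  -0.32386642  0.15969445] [[-0.0339, 0.9994, 0.0001], [0.9994, 0.0339, -0.0001], [-0.0001, 0.0001, -1.0]] [-0.1 -0.6  0.3] 0.0749192420677903 [-33.7   1.5  93.5  -0.   85.  -35.6]
```

View pics/w13z.png

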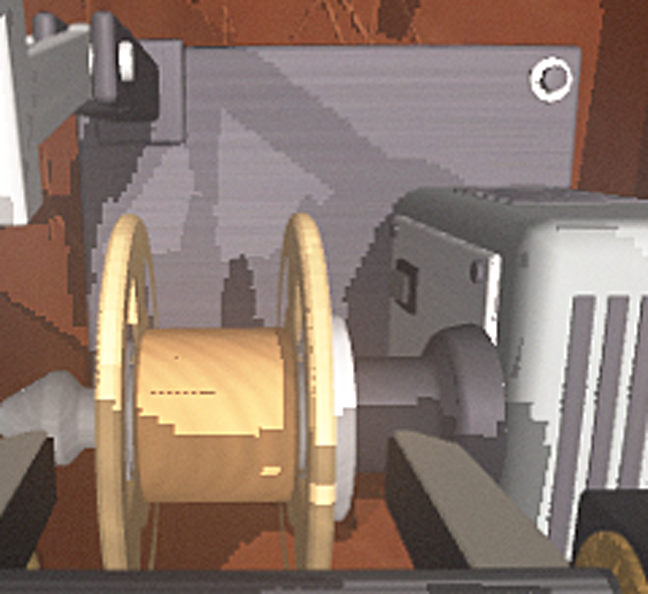

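Call:
{"api": "arm_command", "payload": {"motion": [[0,0,-20,0,0,0,75],[0,0,-50,0,0,0,75],[0,0,-50,0,0,0,75],[0,0,-50,0,0,0,0],[0,0,0,0,0,0,0],[0,0,0,0,0,0,0],[0,0,0,0,0,0,0]]}}

```text
time: 18.7
eef_pos: [0.5322, -0.3237, 0.3285]
tool_rot: [[-0.034, 0.999, -0.001], [0.999, 0.034, 0.001], [0.001, -0.001, -1.0]]
contact_force: [0.3, -0.1, -0.8]
finger_gap: 0.0396
```

```bash
python3 snap.py wrist 14;  python3 - <<'E'
import cv2
a=cv2.imread("pics/wrist14.png")[40:280,140:420]; cv2.imwrite("pics/w14z.png",cv2.resize(a,None,fx=2.5,fy=2.5,interpolation=cv2.INTER_CUBIC))
E
```

```text
18.7 [ 0.53217027 -0.32373486  0.32850558] [[-0.0337, 0.9994, -0.0015], [0.9994, 0.0337, 0.001], [0.001, -0.0014, -1.0]] [ 0.3 -0.1 -0.8] 0.03963400263406329 [-33.7  -0.2  79.7  -0.  100.7 -35.6]
```

View pics/w14z.png

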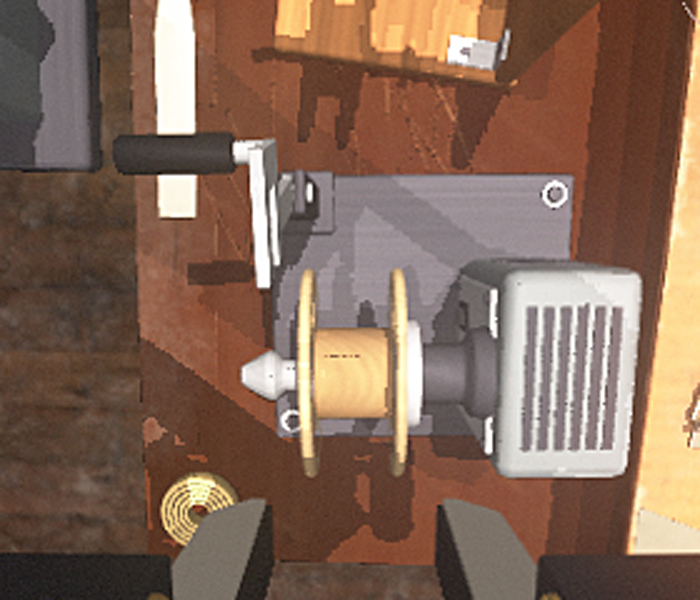

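Run:
```python
from h import *
d=load("wrist14"); s=d["s"]; Rt=np.array(s["tool_rot"]);p=np.array(s["eef_pos"]); w=lambda x,y:(140+x/2.5,40+y/2.5)
for n,x,y,z in (("hf",115,154,.222),("hb",235,153,.222),("nose",242,376,.13),("disc",408,376,.13),("pl tip",263,288,.22)):
    X=onz(ray(d,w(x,y),s),z); print(n,np.round(X*1000,1),np.round(Rt.T@(X-p)*1000,1))
```

```text
hf [ 444.2 -229.3  222. ] [ 97.2 -84.6 106.7]
hb [ 486.6 -228.   222. ] [ 97.1 -42.1 106.7]
nose [ 475.4 -325.9  130. ] [ -0.5 -56.5 198.6]
disc [ 558.8 -323.1  130. ] [ -0.5  27.  198.5]
pl tip [ 496.5 -274.8  220. ] [ 50.  -33.8 108.6]
```

Call:
{"api": "arm_command", "payload": {"motion": [[31.2,-15.5,0,0,0,0,0],[31.2,-15.5,0,0,0,0,0],[31.2,-15.5,0,0,0,0,0],[31.2,-15.5,0,0,0,0,0],[0,0,0,0,0,0,0],[0,0,40,0,0,0,0],[0,0,30,0,0,0,0],[0,0,0,0,0,0,0],[0,0,0,0,0,0,0]]}}

```text
time: 19.88
eef_pos: [0.4666, -0.2016, 0.2608]
tool_rot: [[-0.034, 0.999, 0.001], [0.999, 0.034, -0.0], [-0.0, 0.001, -1.0]]
contact_force: [-0.1, -0.1, 0.9]
finger_gap: 0.0006
```

```bash
python3 snap.py wrist 15;  python3 snap.py scene 15
python3 - <<'E'
import cv2
a=cv2.imread("pics/scene15.png")[100:320,200:440]; cv2.imwrite("pics/s15z.png",cv2.resize(a,None,fx=2.7,fy=2.7,interpolation=cv2.INTER_CUBIC))
E
```

```text
19.875 [ 0.46655411 -0.20163797  0.26075751] [[-0.0335, 0.9994, 0.0006], [0.9994, 0.0335, -0.0003], [-0.0004, 0.0006, -1.0]] [-0.1 -0.1  0.9] 0.0006373262385332462 [-26.2 -14.9  99.1  -0.   95.7 -28.2]
19.925 [ 0.46665597 -0.20163588  0.26108174] [[-0.0336, 0.9994, 0.0012], [0.9994, 0.0336, -0.0007], [-0.0007, 0.0012, -1.0]] [ 0.3  0.  -0.3] 0.0006376554856886454 [-26.2 -14.9  99.1  -0.   95.7 -28.2]
```

View pics/s15z.png

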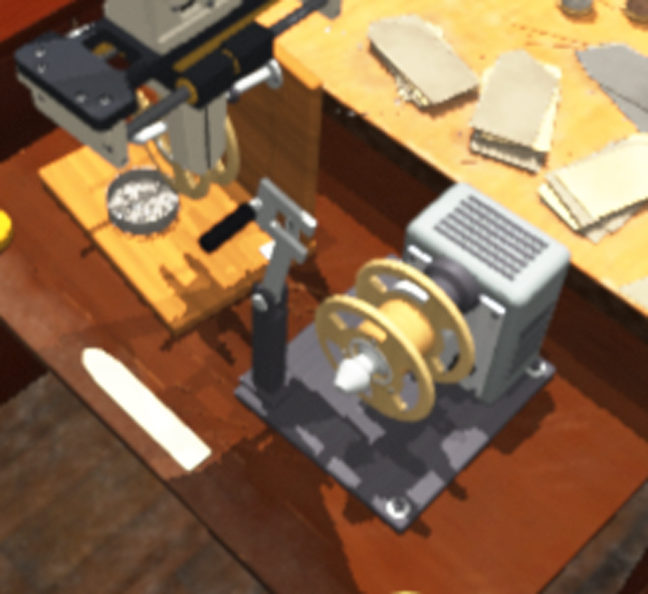

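View pics/wrist15.png

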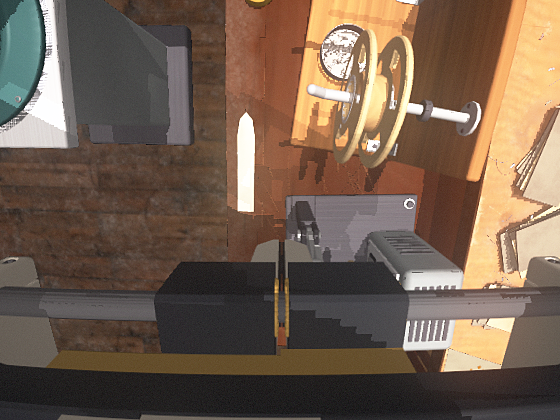

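Call:
{"api": "arm_command", "payload": {"motion": [[0,0,35,0,0,0,0],[0,0,35,0,0,0,0],[0,0,0,0,0,0,0],[-8,0,0,0,0,0,0],[-8,0,0,0,0,0,0],[-8,0,0,0,0,0,0]]}}

```text
time: 20.72
eef_pos: [0.4673, -0.2261, 0.1907]
tool_rot: [[-0.034, 0.999, 0.001], [0.999, 0.034, -0.001], [-0.001, 0.001, -1.0]]
contact_force: [0.4, 0.8, 0.8]
finger_gap: 0.0004
```

Call:
{"api": "arm_command", "payload": {"motion": [[-8,0,0,0,0,0,0],[-8,0,0,0,0,0,0],[-8,0,0,0,0,0,0]]}}

```text
time: 21.1
eef_pos: [0.4678, -0.2498, 0.1896]
tool_rot: [[-0.034, 0.999, -0.0], [0.999, 0.034, 0.0], [0.0, -0.0, -1.0]]
contact_force: [-0.4, 0.5, -0.3]
finger_gap: 0.0006
```

```bash
python3 snap.py scene 16
python3 - <<'E'
import cv2
a=cv2.imread("pics/scene16.png")[100:320,200:440]; cv2.imwrite("pics/s16z.png",cv2.resize(a,None,fx=2.7,fy=2.7,interpolation=cv2.INTER_CUBIC))
E
```

```text
21.1 [ 0.46780951 -0.24978873  0.18958279] [[-0.0337, 0.9994, -0.0002], [0.9994, 0.0337, 0.0001], [0.0001, -0.0002, -1.0]] [-0.4  0.5 -0.3] 0.0005575235224195416 [-30.9 -11.1 102.5  -0.   88.6 -32.8]
```

View pics/s16z.png

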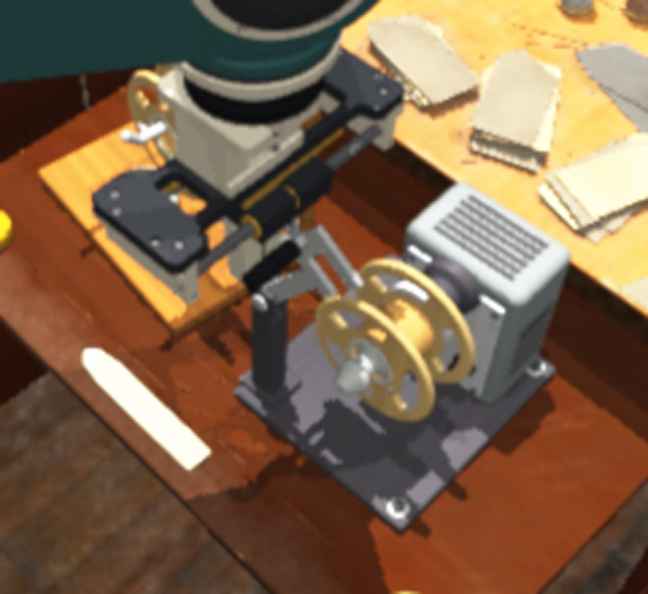

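Arm is swinging as wanted (handle pushed by the finger, fork clear in front of the reel). Continue.

Call:
{"api": "arm_command", "payload": {"motion": [[-8,0,0,0,0,0,0],[-8,0,0,0,0,0,0],[-8,0,0,0,0,0,0],[-8,0,0,0,0,0,0],[0,0,0,0,0,0,0]]}}

```text
time: 21.78
eef_pos: [0.4689, -0.2817, 0.1896]
tool_rot: [[-0.033, 0.999, -0.0], [0.999, 0.033, 0.0], [0.0, -0.0, -1.0]]
contact_force: [-0.1, 0.2, -0.0]
finger_gap: 0.0003
```

```bash
python3 snap.py scene 17
python3 - <<'E'
import cv2
a=cv2.imread("pics/scene17.png")[100:320,200:440]; cv2.imwrite("pics/s17z.png",cv2.resize(a,None,fx=2.7,fy=2.7,interpolation=cv2.INTER_CUBIC))
E
```

```text
21.775 [ 0.46889249 -0.2817398   0.18956755] [[-0.0331, 0.9995, -0.0002], [0.9995, 0.0331, 0.0], [0.0, -0.0002, -1.0]] [-0.1  0.2 -0. ] 0.0003175309004734436 [-33.7  -8.9 100.6  -0.   88.3 -35.6]
```

View pics/s17z.png

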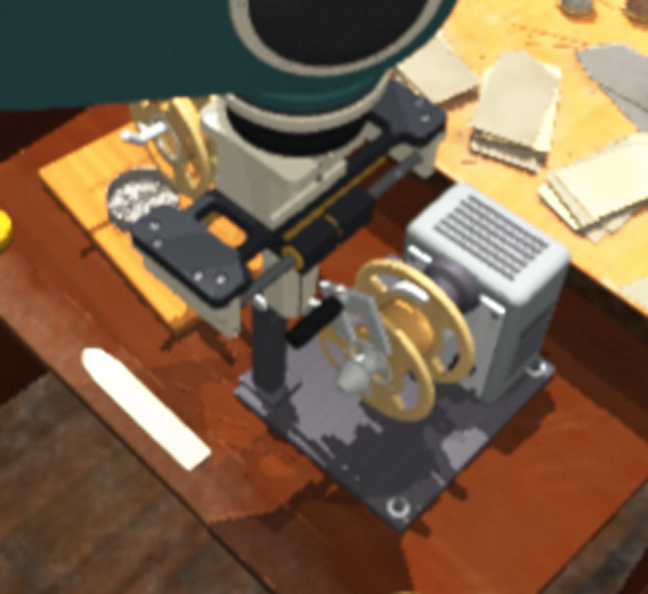

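Call:
{"api": "arm_command", "payload": {"motion": [[0,0,0,0,0,0,0],[0,0,-30,0,0,0,0],[0,0,-20,0,0,0,0],[0,0,0,0,0,0,0]]}}

```text
time: 22.32
eef_pos: [0.4694, -0.2814, 0.2412]
tool_rot: [[-0.034, 0.999, 0.002], [0.999, 0.034, -0.001], [-0.002, 0.002, -1.0]]
contact_force: [-0.1, -0.8, -0.1]
finger_gap: 0.0005
```

```bash
python3 snap.py wrist 18;python3 snap.py scene 18
python3 - <<'E'
import cv2
a=cv2.imread("pics/scene18.png")[100:320,200:440]; cv2.imwrite("pics/s18z.png",cv2.resize(a,None,fx=2.7,fy=2.7,interpolation=cv2.INTER_CUBIC))
E
```

```text
22.325 [ 0.46940277 -0.28135781  0.24121162] [[-0.034, 0.9994, 0.0022], [0.9994, 0.034, -0.0015], [-0.0015, 0.0022, -1.0]] [-0.1 -0.8 -0.1] 0.0005181318758781898 [-33.6  -9.8  96.6   0.   93.  -35.6]
22.375 [ 0.46910382 -0.28121915  0.23982973] [[-0.0339, 0.9994, 0.0008], [0.9994, 0.0339, -0.0005], [-0.0006, 0.0008, -1.0]] [-0.4  0.5 -0.8] 0.0005160122967635335 [-33.6  -9.7  96.7  -0.   93.  -35.6]
```

View pics/s18z.png

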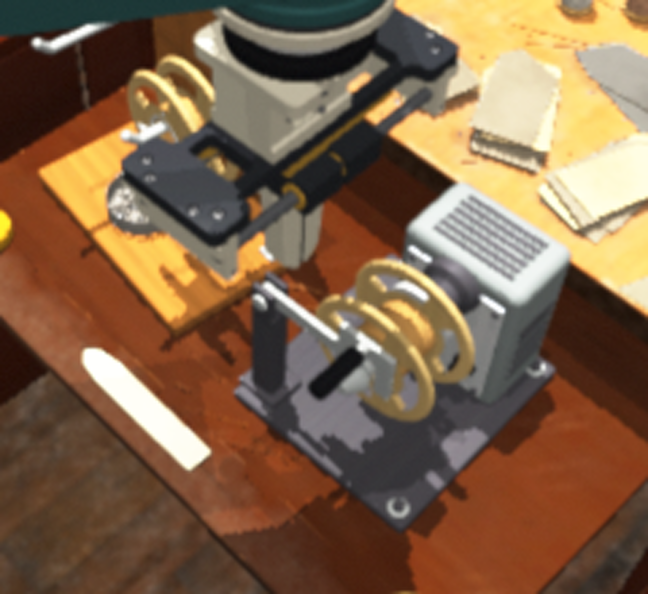

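View pics/wrist18.png

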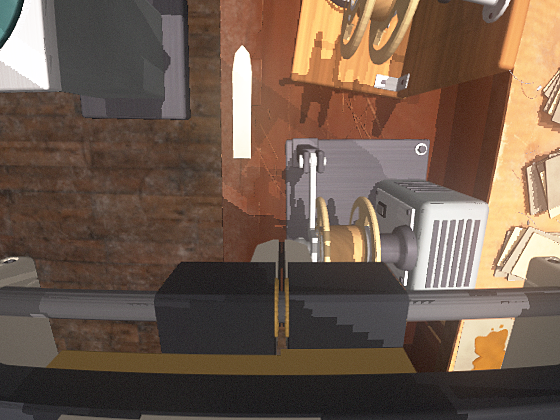

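Call:
{"api": "arm_command", "payload": {"motion": [[-22,0,0,0,0,0,0],[-22,0,0,0,0,0,0],[0,0,30,0,0,0,0],[0,0,35,0,0,0,0],[0,0,0,0,0,0,0],[0,0,4,0,0,0,0],[0,0,0,0,0,0,0]]}}

```text
time: 23.3
eef_pos: [0.4707, -0.3257, 0.1717]
tool_rot: [[-0.034, 0.999, 0.001], [0.999, 0.034, -0.001], [-0.001, 0.001, -1.0]]
contact_force: [0.6, -0.1, -0.5]
finger_gap: 0.0007
```

Call:
{"api": "arm_command", "payload": {"motion": [[0,0,3,0,0,0,0],[0,0,0,0,0,0,0]]}}

```text
time: 23.55
eef_pos: [0.4705, -0.3252, 0.1678]
tool_rot: [[-0.034, 0.999, 0.0], [0.999, 0.034, -0.0], [-0.0, 0.0, -1.0]]
contact_force: [0.7, -0.3, -0.5]
finger_gap: 0.0004
```

Call:
{"api": "arm_command", "payload": {"motion": [[0,0,3,0,0,0,0],[0,0,0,0,0,0,0]]}}

```text
time: 23.8
eef_pos: [0.4704, -0.3251, 0.1644]
tool_rot: [[-0.034, 0.999, -0.0], [0.999, 0.034, 0.0], [0.0, -0.0, -1.0]]
contact_force: [-0.0, -0.2, -0.3]
finger_gap: 0.0008
```

Call:
{"api": "arm_command", "payload": {"motion": [[0,0,1,0,0,0,0],[0,0,0,0,0,0,0]]}}

```text
time: 24.05
eef_pos: [0.4704, -0.3252, 0.1636]
tool_rot: [[-0.034, 0.999, -0.0], [0.999, 0.034, 0.0], [0.0, -0.0, -1.0]]
contact_force: [0.0, -0.4, -0.2]
finger_gap: 0.0004
```

Call:
{"api": "arm_command", "payload": {"motion": [[0,0,0.8,0,0,0,0],[0,0,0,0,0,0,0]]}}

```text
time: 24.3
eef_pos: [0.4705, -0.3252, 0.1631]
tool_rot: [[-0.034, 0.999, 0.0], [0.999, 0.034, -0.0], [-0.0, 0.0, -1.0]]
contact_force: [-1.0, 0.4, 1.9]
finger_gap: 0.0006
```

Call:
{"api": "arm_command", "payload": {"motion": [[0,0,0.7,0,0,0,0],[0,0,0,0,0,0,0],[0,0,0,0,0,0,0]]}}

```text
time: 24.68
eef_pos: [0.4705, -0.3253, 0.1629]
tool_rot: [[-0.034, 0.999, 0.001], [0.999, 0.034, -0.0], [-0.001, 0.001, -1.0]]
contact_force: [-2.1, 0.6, 7.9]
finger_gap: 0.0003
```

Call:
{"api": "arm_command", "payload": {"motion": [[0,0,-30,0,0,0,0],[0,0,-50,0,0,0,0],[0,0,-50,0,0,0,0],[-50,0,-20,0,0,0,0],[-50,0,0,0,0,0,0],[-50,0,0,0,0,0,0],[0,0,0,0,0,0,0],[0,0,0,0,0,0,0]]}}

```text
time: 25.68
eef_pos: [0.4755, -0.4748, 0.3118]
tool_rot: [[-0.034, 0.999, -0.0], [0.999, 0.034, 0.001], [0.001, -0.0, -1.0]]
contact_force: [-0.6, -0.0, 0.6]
finger_gap: 0.0005
```

```bash
python3 snap.py wrist 19;python3 snap.py scene 19
python3 - <<'E'
import cv2
a=cv2.imread("pics/scene19.png")[70:310,170:430]; cv2.imwrite("pics/s19z.png",cv2.resize(a,None,fx=2.5,fy=2.5,interpolation=cv2.INTER_CUBIC))
a=cv2.imread("pics/wrist19.png")[0:240,140:420]; cv2.imwrite("pics/w19z.png",cv2.resize(a,None,fx=2.5,fy=2.5,interpolation=cv2.INTER_CUBIC))
E
```

```text
25.675 [ 0.47547708 -0.47484837  0.31175366] [[-0.0336, 0.9994, -0.0003], [0.9994, 0.0336, 0.0006], [0.0006, -0.0003, -1.0]] [-0.6 -0.   0.6] 0.0004946732266339721 [-47.1   5.8  75.    0.   99.3 -49.1]
25.725 [ 0.47558081 -0.47443434  0.31218778] [[-0.0341, 0.9994, 0.0001], [0.9994, 0.0341, 0.0002], [0.0002, 0.0001, -1.0]] [-0.2 -0.3  0.1] 0.0006696373627704328 [-47.1   5.7  75.    0.   99.3 -49.1]
```

View pics/s19z.png

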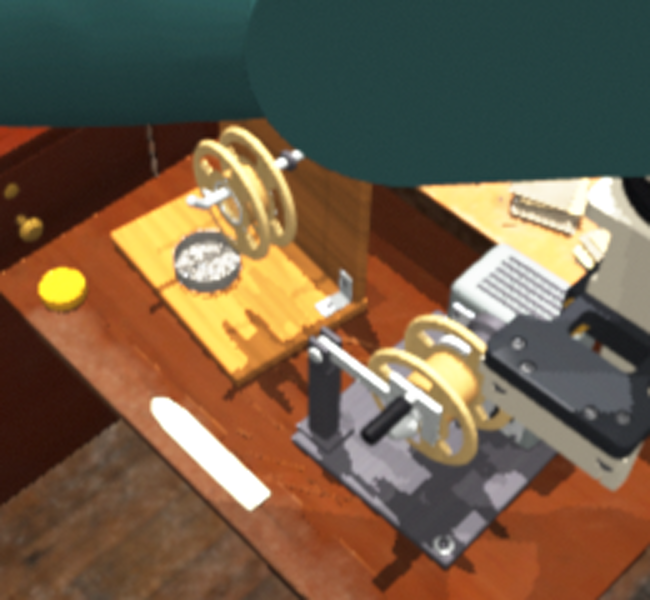

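View pics/w19z.png

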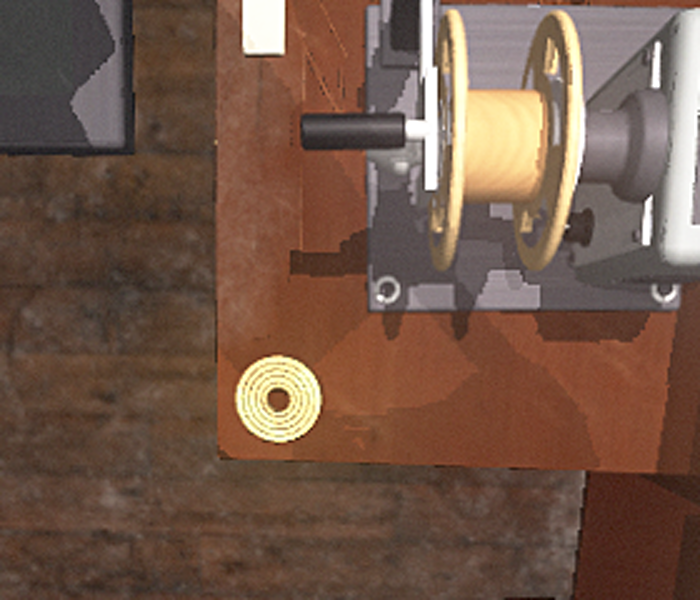

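Run:
```python
from plant import *
s=sense(); print(s["time"],s["contact_force"]); print(sign_off())
```

```text
25.775 [-0.29312832 -0.42304569  0.07232381]
the job is handed in; nothing more can be done
None
```

The wide reel is on the winder's spindle, home against the driving flange and let go of, and the keeper arm is shut over the neck in front of it. I handed the job in at 25.8 s of the 58 s allowed.

- **Reel home:** The reel touched the flange within 1 mm of where the camera measurements put it. I pressed on to about 17 N and it moved no more than 0.3 mm. Pictures after release showed the reel against the disc.
- **Keeper shut:** The handle's top met the closed fingers at z = 163.1 mm; shut should be 163 mm. It held at 162.9 mm under about 8 N, and the pictures show the fork over the neck with the reel behind it.
- **Everything else:** The narrow reel is still on its hook. The wax cake, bone folder and measuring tape look undisturbed, and the arm was clear with no force on it at hand-in.
- **Forces and disagreements:** The largest wrist force I read was about 17 N, against the 120 N limit. The camera estimates of the spindle's position differed by 1 to 2 mm, so I corrected sideways and in height by comparing reel and spindle in the same wrist picture. No check failed.

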